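Fetch the sample pot from behind the reagent bottles and weigh it

ROBOT

A 6-joint arm with a two-finger parallel gripper is mounted at the origin on the work surface. World frame = base frame: x ahead of the robot, y to its left, z up, the work surface at z = 0. Lengths are in m, angles in rad, forces in N, time in s.
With the tool pointing down it reaches from about 0.375 to 0.9 m from the base axis. Payload 3.1 kg.
Tool frame: the origin (TCP) lies on the centre line of the jaws, within the pads' length; the fingertips stand 14 mm ahead of it and the grasp point (between the pads) lies 5 mm behind it; z points along the fingers, y is the line along which they close (so a half turn about z gives the same grasp; the last joint's range is limited). The gripper opens to 87 mm and grips with 3 to 60 N. Pads are 19 mm wide; open, the fingers measure 117 mm over their backs; the gripper's body (75 mm by 190 mm) begins 51 mm behind the grasp point.
Start: joints at [1.111, 0.527, 1.433, -0, 1.181, -0.178], TCP at [0.174, 0.6, 0.237] pointing down, gripper open.
Joint ranges: [-3.08, 3.08], [-0.75, 2.2], [0.22, 2.44], [-1.43, 4.57], [0, 2.65], [-2.85, 2.85]. Speed limits (rad/s): [2.79, 2.79, 3.14, 3.14, 3.14, 3.14].

INTERFACE

Orientations are given as a unit quaternion [x, y, z, w].
In Python, from rig import robot gives the robot as it stands.
- The arm moves only by the tool move_arm, never from a script. Its argument "commands" is a list of rows, each an object with "hand": the finger opening in cm, from 0 to 8.7; "travel": the shift along the tool's x, y, z in cm, a list of three; "twist": the turn, a rotation vector about the tool's x, y, z in degrees, a list of three. In form: [{"hand": hand, "travel": [dx, dy, dz], "twist": [wx, wy, wz]}, ...]. A call has 1 to 5 rows; each row shifts and turns the commanded pose from where the row before left it, along the tool's axes as they then stand; what a row does not reach is not made up. A row lasts 1/12 s, in which the tool goes at most 41.7 mm and 7.16 degrees, less where a joint would pass 70% of its speed; a pose out of reach is approached as far as the arm can. A call is refused whole if a number of a shift passes 4.17 or a number of a turn 7.16, either way. A call with a gripper value outside its range is refused whole. The fingers move at their own pace and stop on an object; "force" is the grip in N (left out, the last holds). Time passes only in rows, so rows that do not move let the fingers close. It gives the time, the measured TCP pose, the force, the opening and the grip force at its end, in the units of the state.
- robot.get_obs(): the state, without advancing time (a new reading comes with each control period).
- robot.camera(name): name is "side" or "top"; returns a dict with "frame" (384x512x3 uint8, red, green, blue), "fov_y" (degrees; the focal length in pixels is half the picture's height over the tangent of half this angle, whatever the lens; pixels are square), "cx", "cy" (the principal point, pixels), "k1" (the pictures are not rectified: a ray, as slopes to the right and down, at radius r is drawn at 1 + k1 r^2 times it, then the intrinsics apply), "extrinsics" (4x4, takes a point from camera to world coordinates). Camera axes: x right, y down, z forward; pixel columns grow to the right and rows downward; lengths in m; the calibration is good to about 2 mm. A picture is of the moment at which its call begins. There is no depth.
- robot.hand_in(): hands the job in; it is judged then, once.
The state is a dict: "time": time; "q": joint angles; "joint_velocities": joint speeds; "joint_torque": joint torques, N m; "position": TCP position; "tool_rot": TCP orientation; "ft_force": force on the tool from outside, world axes, zero at the start; "moment": the same for the moment, N m; "grip_width": finger opening in m; "grip_force": force on a finger pad.
Only numpy, scipy, OpenCV 4.12 (cv2) and the standard library are available. Lean on these libraries where they do the work, as an engineer would, in place of code of your own. Each camera call takes 0.05 s, during which the arm holds its last target. There are 200 camera calls.

TASK

To get at the little porcelain pot hemmed in behind the three reagent bottles in the grey tray, first stand all three bottles in the steel side tray, then set the pot gently in the middle of the balance's pan and let go of it. Only then put each bottle back on the very pad in the grey tray where it stood at the start. Keep everything upright and do not disturb the beaker, the wash bottle or the tube rack.

Things in the scene. Friction and masses are not known exactly. Their poses are not given: they have to be found in the camera images.
- wide_jar: White plastic, black cap, upright; origin: centre of underside, z up. The shortest, as wide at the cap as at the foot: straight round jar, 54 mm in diameter, 95 mm high, the cap (54 mm diameter) is its top 23 mm; about 0.22 kg. Starts on any one of the three pads of reagent_tray, within about 4 mm of the pad's middle.
- slim_bottle: White plastic, black cap, upright; origin: centre of underside, z up. The tallest and narrowest: round body 44 mm in diameter to a height of 86 mm, a sloping shoulder to 98 mm, a 24 mm neck and a round cap 28 mm in diameter from 102 to 130 mm; total height 130 mm; about 0.15 kg. Starts on any one of the three pads of reagent_tray, within about 4 mm of the pad's middle.
- square_bottle: White plastic, black cap, upright; origin: centre of underside, z up. The square one: body 44 x 44 mm (sides along its x and y), 78 mm high with a flat shoulder, a 30 mm neck, and a round cap 34 mm in diameter from 84 to 112 mm; total height 112 mm; about 0.20 kg; any yaw. Starts on any one of the three pads of reagent_tray, within about 4 mm of the pad's middle.
- pot: Small white porcelain pot, lid fixed on: body 40 mm in diameter, 34 mm high, lid rim 42 mm from 34 to 38 mm, knob 14 mm wide on top reaching 53 mm; 0.12 kg. Origin: centre of underside, z up. Starts on the floor of reagent_tray (5 mm above the bench), about 20 mm from its centre towards its +x, the bottles so close in front and on both sides that the gripper's body cannot get down to it.
- reagent_tray: Fixed grey plastic tray, 210 mm (x) by 230 mm (y), floor 5 mm thick, rim 16 mm high, 5 mm thick. Origin: centre of underside; x points roughly away from the robot, y to the left. On its floor three round black pads, 60 mm in diameter, tops 8 mm above the bench, centred at (x, y) = (-36, 0), (30, 56) and (30, -56) mm in the tray's frame.
- side_tray: Fixed, empty, bare steel tray, 300 mm (its x) by 130 mm (its y), floor 4 mm thick (top 4 mm above the bench), rim 14 mm high and 5 mm thick. Origin: centre of its underside. Room for the three bottles side by side along its length, anywhere on its floor.
- balance: Fixed white balance with a round bright pan. Origin: on the bench right under the pan's centre, z up; -x points to its display end (towards the robot). Pan: steel disc 120 mm in diameter, rigid, its top 58 mm above the bench. Housing 205 x 170 mm, from x = -135 to +70 mm, top 48 mm above the bench (display and keys up to 50 mm).
- beaker: Bystander: empty glass beaker, 68 mm across, 85 mm high, beyond the work. Origin: centre of its underside. Leave alone.
- wash_bottle: Bystander: white wash bottle with a red cap and bent spout, 60 mm in diameter, 140 mm high, beyond the work. Origin: centre of its underside. Leave alone.
- tube_rack: Bystander: blue test tube rack, 55 x 180 mm, about 91 mm high with its tubes, beyond the work. Origin: centre of its underside. Leave alone.
Things that resemble listed ones, but are neither listed nor needed, are in the scene too. Leave any pink or turquoise look-alike of the square_bottle alone.

How it is judged:
On the way, in this order (a step that is already met when the one before it is completed fails the run):
1. all three bottles stand upright in the side tray (x of wide_jar in the frame of side_tray between -0.13 and 0.13 m and y of wide_jar in the frame of side_tray between -0.055 and 0.055 m and z of each of wide_jar, slim_bottle, square_bottle in the frame of side_tray below 0.012 m and angle between each of wide_jar, slim_bottle, square_bottle's own z axis and vertical below 0.15 rad and linear speed of each of wide_jar, slim_bottle, square_bottle below 0.02 m/s and x of slim_bottle in the frame of side_tray between -0.13 and 0.13 m and y of slim_bottle in the frame of side_tray between -0.055 and 0.055 m and x of square_bottle in the frame of side_tray between -0.13 and 0.13 m and y of square_bottle in the frame of side_tray between -0.055 and 0.055 m), for 0.2 s.
2. the pot stands in the middle of the balance's pan, let go, while the bottles are still in the side tray (horizontal distance between pot and balance below 0.015 m and z of pot in the frame of balance between 0.052 and 0.064 m and angle between each of pot, wide_jar, slim_bottle, square_bottle's own z axis and vertical below 0.15 rad and linear speed of pot below 0.02 m/s and x of wide_jar in the frame of side_tray between -0.13 and 0.13 m and y of wide_jar in the frame of side_tray between -0.055 and 0.055 m and z of each of wide_jar, slim_bottle, square_bottle in the frame of side_tray below 0.012 m and x of slim_bottle in the frame of side_tray between -0.13 and 0.13 m and y of slim_bottle in the frame of side_tray between -0.055 and 0.055 m and x of square_bottle in the frame of side_tray between -0.13 and 0.13 m and y of square_bottle in the frame of side_tray between -0.055 and 0.055 m and contact force between pot and the fingers below 0.1 N), for 0.2 s.
3. each bottle is back where it stood at the start, the pot still on the pan (distance of each of wide_jar, slim_bottle, square_bottle from where it was at the start of the episode below 0.015 m and angle between each of wide_jar, slim_bottle, square_bottle, pot's own z axis and vertical below 0.15 rad and linear speed of each of wide_jar, slim_bottle, square_bottle, pot below 0.02 m/s and horizontal distance between pot and balance below 0.015 m and z of pot in the frame of balance between 0.052 and 0.064 m), for 0.2 s.
At the end, for the whole second after the job is handed in: Each bottle stands upright and at rest within 15 mm of the very place where it stood at the start, and the pot stands upright and at rest on the balance's pan within 15 mm of its centre (all of step 3); the robot touches nothing.
It fails at once if a bottle or the pot tipped over (angle between any of wide_jar, slim_bottle, square_bottle, pot's own z axis and vertical above 0.7 rad).
It fails at once if the pot dropped or pressed hard on the balance (over 60 N) (contact force between pot and balance above 60 N).
It fails at once if the beaker, wash bottle or tube rack disturbed (moved more than 30 mm) (distance of any of beaker, wash_bottle, tube_rack from where it was at the start of the episode above 0.03 m).
It also fails if it takes over 144 s, if anything falls off the work surface, if the arm or the gripper's body presses on something with over 40 N, if the wrist force passes 120 N, or if a joint passes its speed limit or range.

## Working session

There is one attempt and no reset: what is moved stays moved. The work goes in short steps, Python scripts to look and compute and a tool call to move; the robot and the scene stay as the last step left them, time stands still between calls to the robot, and variables do not carry over. Pictures are saved under pics/ and viewed, at most 14 in all, crops included, and the job is handed in when it is done.

Besides the shell and the picture viewer there is one more tool, called after ">>>" as name([rows], argument=value, ...), one row to a line, values as JSON. move_arm: Moves the arm, as the interface text tells. Its arguments: {"type":"object","properties":{"commands":{"type":"array"},"force":{"type":"number"}},"required":["commands"]}

```bash
mkdir -p pics; ls
cat > h.py <<'E'
import numpy as np, cv2
from rig import robot
def cam(n):
    c=robot.camera(n); f=c["frame"]; H=f.shape[0]
    c["f"]=H/2/np.tan(np.radians(c["fov_y"])/2); c["E"]=np.array(c["extrinsics"]); return c
def ray(c,u,v):
    xd,yd=(u-c["cx"])/c["f"],(v-c["cy"])/c["f"]; x,y=xd,yd
    for _ in range(20):
        s=1+c["k1"]*(x*x+y*y); x,y=xd/s,yd/s
    return c["E"][:3,3], c["E"][:3,:3]@np.array([x,y,1.])
def onz(c,u,v,z):
    o,d=ray(c,u,v); return o+d*(z-o[2])/d[2]
def proj(c,p):
    q=c["E"][:3,:3].T@(np.array(p)-c["E"][:3,3]); x,y=q[:2]/q[2]; s=1+c["k1"]*(x*x+y*y)
    return np.array([c["cx"]+c["f"]*x*s,c["cy"]+c["f"]*y*s])
def tri(c1,p1,c2,p2):
    o1,d1=ray(c1,*p1);o2,d2=ray(c2,*p2); A=np.stack([d1,-d2],1)
    t=np.linalg.lstsq(A,o2-o1,rcond=None)[0]; a,b=o1+d1*t[0],o2+d2*t[1]
    return (a+b)/2,np.linalg.norm(a-b)
def save(n,im): cv2.imwrite("pics/"+n,im[:,:,::-1])
E
python3 - <<'E'
from h import *
import pickle
cs={n:cam(n) for n in("top","side")}
pickle.dump(cs,open("start.pkl","wb"))
for n,c in cs.items():
    save(n+"0.png",cv2.resize(c["frame"],(768,576),interpolation=cv2.INTER_CUBIC)); print(n,c["f"],c["cx"],c["cy"],c["k1"],c["E"].round(3).tolist())
o=robot.get_obs();print({k:np.round(v,3).tolist() for k,v in o.items()})
E
```

```text
pics
top 366.9412369438297 251.67035661914176 191.37066921522876 -0.11752302423100945 [[-0.0, -0.988, 0.154, 0.453], [-1.0, -0.003, -0.022, -0.009], [0.022, -0.154, -0.988, 0.883], [0.0, 0.0, 0.0, 1.0]]
side 359.3376856325944 257.2700206486445 191.3569400630765 -0.11673157341343283 [[0.993, -0.097, 0.074, 0.496], [-0.122, -0.761, 0.638, -0.594], [-0.006, -0.642, -0.767, 0.744], [0.0, 0.0, 0.0, 1.0]]
{'time': 0.1, 'q': [1.111, 0.528, 1.434, 0.0, 1.181, -0.179], 'joint_velocities': [0.001, -0.002, -0.002, -0.0, -0.0, 0.0], 'joint_torque': [0.0, -44.098, -17.715, 0.063, 0.053, -0.0], 'position': [0.173, 0.6, 0.236], 'tool_rot': [0.14, 0.99, -0.001, -0.0], 'ft_force': [0.38, -0.028, -0.315], 'moment': [0.024, -0.046, -0.028], 'grip_force': 0.0, 'grip_width': 0.087}
```

View pics/top0.png

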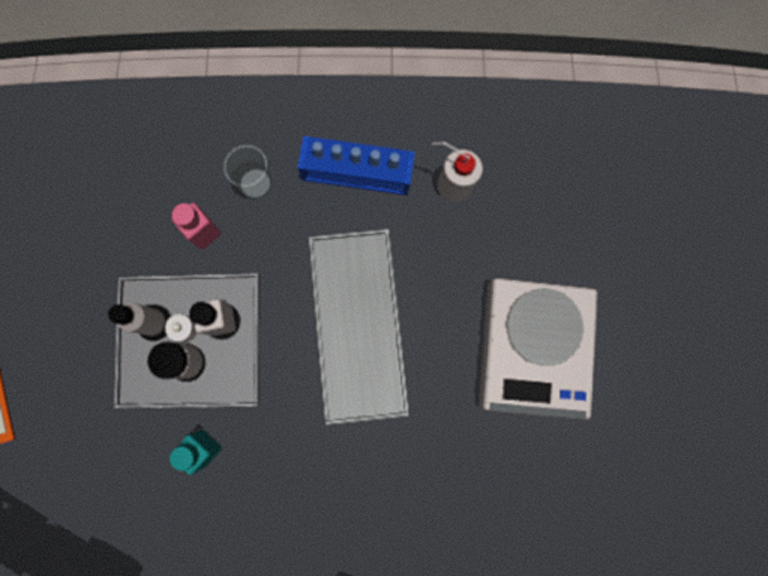

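View pics/side0.png

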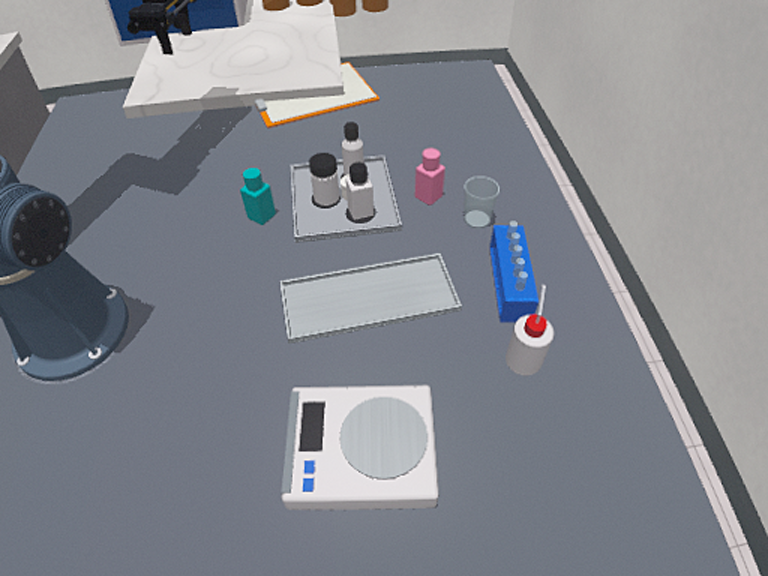

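The top view (768 scale) has the jar cap at (167,360), slim cap (122,314), square cap (205,314), pot (180,327), side tray centred at (358,327) and pan at (545,327). The side view has the same caps at (322,162), (351,130) and (358,172). I'll zoom in on both.

Run:
```python
from h import *
import pickle
cs=pickle.load(open("start.pkl","rb"))
t=cs["top"]["frame"][175:280,65:180]; s=cs["side"]["frame"][75:165,185:275]
t=cv2.resize(t,(400,365),interpolation=cv2.INTER_CUBIC);s=cv2.resize(s,(365,365),interpolation=cv2.INTER_CUBIC)
save("crop0.png",np.hstack([t,s]))
for n,(a,b,c,d) in dict(top=(185,265,65,165),side=(75,150,195,270)).items():
    g=cs[n]["frame"][a:b,c:d].max(2)
    print(n,np.percentile(g,[1,5,10,20,50,90]))
    for th in (20,28,36):
        N,L,S,C=cv2.connectedComponentsWithStats((g<th).astype(np.uint8))
        for i in range(1,N):
            if S[i,4]>20: print(th,S[i].tolist(),(C[i]+[c,a]).round(1))
```

```text
top [  8.  17.  24.  66. 128. 140.]
20 [62, 17, 17, 14, 95] [135.  208.5]
20 [8, 19, 15, 12, 122] [ 80.2 209.4]
20 [34, 44, 25, 22, 300] [110.8 239.6]
28 [62, 17, 17, 14, 178] [134.6 208.7]
28 [8, 18, 16, 13, 152] [ 80.  209.3]
28 [36, 19, 12, 8, 26] [107.7 207. ]
28 [91, 21, 3, 12, 23] [157.  211.5]
28 [31, 36, 14, 6, 32] [103.6 224. ]
28 [34, 44, 25, 23, 456] [111.2 239.8]
36 [62, 17, 17, 14, 192] [134.7 208.7]
36 [7, 18, 17, 13, 164] [ 79.9 209.3]
36 [35, 19, 13, 9, 36] [107.3 206.8]
36 [90, 21, 4, 14, 31] [157.  212.2]
36 [30, 35, 15, 7, 42] [103.5 223.8]
36 [78, 36, 13, 5, 21] [149.6 223.2]
36 [34, 44, 26, 23, 477] [111.3 239.9]
36 [62, 53, 9, 15, 22] [132.6 246.5]
side [ 41.   52.   71.4 130.  134.  185. ]
```

View pics/crop0.png

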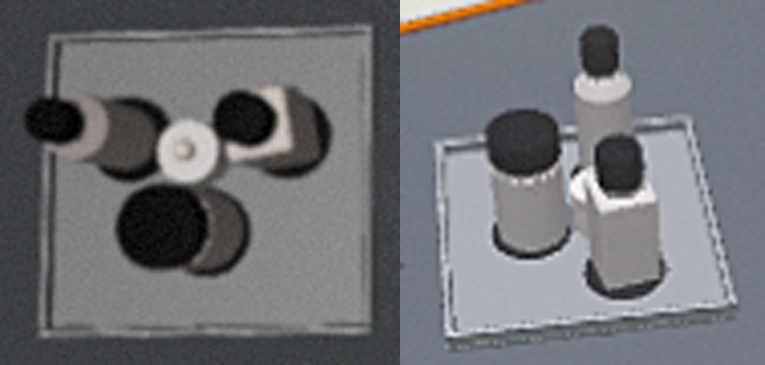

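```bash
cat > m.py <<'E'
from h import *
import pickle
cs=pickle.load(open("start.pkl","rb")); T,S=cs["top"],cs["side"]
def blobs(c,box,th,amin):
    a,b,x0,x1=box; g=c["frame"][a:b,x0:x1].max(2)
    N,L,St,C=cv2.connectedComponentsWithStats((g<th).astype(np.uint8))
    return [(St[i,4],*(C[i]+[x0,a])) for i in range(1,N) if St[i,4]>amin]
tb=blobs(T,(185,265,65,165),30,100)
for th in(75,):
    sb=blobs(S,(75,150,195,270),th,40)
    print([tuple(np.round(x,1)) for x in sb])
for t in tb:
    for s in sb:
        p,e=tri(T,t[1:],S,s[1:])
        if e<.012: print(t[0],s[0],p.round(4),e.round(4))
E
python3 m.py
python3 - <<'E'
from h import *
import pickle
cs=pickle.load(open("start.pkl","rb"))
def quad(m):
    cn=max(cv2.findContours(m,cv2.RETR_EXTERNAL,cv2.CHAIN_APPROX_NONE)[0],key=cv2.contourArea)
    h=cv2.convexHull(cn); 
    for e in np.arange(2,12,.5):
        q=cv2.approxPolyDP(h,e,True)
        if len(q)<=4: break
    return q[:,0],cv2.contourArea(cn)
for n,bx in dict(top=dict(reag=(172,280,66,182),side=(145,290,198,280),bal=(180,285,315,405)),side=dict(reag=(98,165,185,272),side=(163,232,180,312),bal=(250,345,180,300))).items():
    im=cs[n]["frame"]; print(n,"bench",im[300,150],im[230,190])
    for k,(a,b,c,d) in bx.items():
        g=cv2.GaussianBlur(im[a:b,c:d],(3,3),0).max(2)
        th,m=cv2.threshold(g,0,255,cv2.THRESH_OTSU)
        q,A=quad(m); print(k,th,A,(q+[c,a]).tolist())
E
```

```text
[(np.float64(98.0), np.float64(233.9), np.float64(87.4)), (np.float64(242.0), np.float64(215.0), np.float64(109.7)), (np.float64(138.0), np.float64(238.5), np.float64(115.0)), (np.float64(52.0), np.float64(238.0), np.float64(145.1))]
183 98 [0.5266 0.1909 0.2197] 0.0059
183 138 [0.5376 0.2257 0.1036] 0.0031
156 98 [0.534  0.3393 0.1209] 0.0038
156 138 [ 0.549   0.414  -0.0431] 0.0002
466 242 [0.4713 0.2794 0.089 ] 0.0037
top bench [64 66 72] [66 67 71]
reag 97.0 7748.0 [[171, 182], [170, 270], [76, 271], [80, 185]]
side 112.0 6564.5 [[258, 153], [271, 276], [218, 282], [206, 159]]
bal 119.0 5728.0 [[330, 186], [397, 194], [392, 278], [323, 272]]
side bench [111 118 131] [116 122 132]
reag 150.0 1745.0 [[256, 104], [267, 149], [196, 157], [193, 110]]
side 161.0 3837.0 [[307, 203], [193, 225], [187, 187], [293, 169]]
bal 171.0 6978.0 [[285, 257], [289, 332], [188, 332], [196, 258]]
```

Cap mid-heights (104, 121 and 89 mm) agree with the expected 106, 124 and 91.5 to about 3 mm, and the spacing matches the pads. Next are the tray corners, pan, pot knob and square yaw.

Run:
```python
from h import *
import pickle
cs=pickle.load(open("start.pkl","rb")); T,S=cs["top"],cs["side"]
C=dict(reag=([(171,182),(170,270),(76,271),(80,185)],[(267,149),(196,157),(193,110),(256,104)]),
 side=([(258,153),(271,276),(218,282),(206,159)],[(307,203),(193,225),(187,187),(293,169)]))
for k,(a,b) in C.items():
    P=[tri(T,x,S,y) for x,y in zip(a,b)]
    print(k,[(p.round(3).tolist(),round(e,4)) for p,e in P]); 
    h=.015
    for nm,c,q in(("T",T,a),("S",S,b)):
        Z=np.array([onz(c,*x,h)[:2] for x in q]); print(nm,Z.round(3).tolist(),"c",Z.mean(0).round(4),"yaw",np.degrees([np.arctan2(*(Z[0]-Z[1])[::-1]),np.arctan2(*(Z[3]-Z[2])[::-1])]).round(1),"L",[np.linalg.norm(Z[i]-Z[i-1]).round(3) for i in range(4)])
# pan
pp=[]
for n,c,seed in(("top",T,(363,218)),("side",S,(256,291))):
    g=cv2.GaussianBlur(c["frame"],(3,3),0); 
    print(n,"pan",g[seed[1],seed[0]],"house",g[200,335] if n=="top" else g[325,256])
    m=np.zeros((386,514),np.uint8)
    cv2.floodFill(g.copy(),m,seed,0,(22,)*3,(22,)*3,cv2.FLOODFILL_FIXED_RANGE|cv2.FLOODFILL_MASK_ONLY|(255<<8)|4)
    m=cv2.morphologyEx(m[1:-1,1:-1],cv2.MORPH_CLOSE,np.ones((5,5)))
    cn=max(cv2.findContours(m,cv2.RETR_EXTERNAL,cv2.CHAIN_APPROX_NONE)[0],key=cv2.contourArea)
    e=cv2.fitEllipse(cv2.convexHull(cn)); M=cn[:,0].astype(float)
    W=np.array([onz(c,*p,.058)[:2] for p in M]); (x,y),r=cv2.minEnclosingCircle(W.astype(np.float32))
    print(e,"circ@58mm",round(x,4),round(y,4),round(r,4)); pp.append(e[0])
p,e=tri(T,pp[0],S,pp[1]); print("pan tri",p.round(4),e)
# pot knob: brightest small dot; lid blob
g=T["frame"][205:232,108:132].min(2); print(g.max())
m=(g>120).astype(np.uint8);N,L,St,Ce=cv2.connectedComponentsWithStats(m);i=L[13,11]
for th in(150,170,190):
    N,L,St,Ce=cv2.connectedComponentsWithStats((g>th).astype(np.uint8)); print(th,[(s[4],(q+[108,205]).round(1).tolist(),onz(T,*(q+[108,205]),.043).round(4).tolist()) for s,q in zip(St[1:],Ce[1:]) if s[4]>15])
# crop for square
t=T["frame"][192:230,100:165];s=S["frame"][92:152,215:260]
save("crop1.png",np.hstack([cv2.resize(t,(480,280),interpolation=cv2.INTER_CUBIC),cv2.resize(s,(210,280),interpolation=cv2.INTER_CUBIC)]))
```

```text
reag [([0.612, 0.166, 0.017], np.float64(0.0037)), ([0.404, 0.163, 0.014], np.float64(0.0039)), ([0.397, 0.391, 0.012], np.float64(0.0019)), ([0.606, 0.393, 0.013], np.float64(0.0055))]
T [[0.611, 0.167], [0.402, 0.163], [0.396, 0.389], [0.603, 0.392]] c [0.5029 0.2778] yaw [1.  0.7] L [np.float64(0.225), np.float64(0.208), np.float64(0.226), np.float64(0.207)]
S [[0.614, 0.169], [0.406, 0.163], [0.398, 0.387], [0.608, 0.391]] c [0.5067 0.2774] yaw [1.7 1. ] L [np.float64(0.222), np.float64(0.208), np.float64(0.224), np.float64(0.21)]
side [([0.686, -0.043, 0.014], np.float64(0.0053)), ([0.392, -0.073, 0.011], np.float64(0.0065)), ([0.378, 0.051, 0.015], np.float64(0.0053)), ([0.673, 0.084, 0.01], np.float64(0.0072))]
T [[0.683, -0.043], [0.389, -0.073], [0.375, 0.051], [0.668, 0.083]] c [0.5287 0.0046] yaw [5.7 6.4] L [np.float64(0.127), np.float64(0.296), np.float64(0.124), np.float64(0.294)]
S [[0.689, -0.043], [0.396, -0.076], [0.381, 0.051], [0.675, 0.08]] c [0.535  0.0029] yaw [6.3 5.6] L [np.float64(0.124), np.float64(0.295), np.float64(0.127), np.float64(0.296)]
top pan [138 139 138] house [198 187 184]
((362.4578857421875, 217.56007385253906), (50.48893356323242, 52.2332763671875), 129.42169189453125) circ@58mm 0.5214 -0.2812 0.061
side pan [185 190 193] house [229 225 227]
((255.5507049560547, 291.9232482910156), (55.672279357910156, 58.89933776855469), 89.72380065917969) circ@58mm 0.5261 -0.2855 0.0612
pan tri [ 0.5245 -0.2838  0.0481] 0.004077011777363792
207
150 [(np.int32(233), [118.5, 217.8], [0.5212, 0.2809, 0.043])]
170 [(np.int32(201), [118.5, 218.2], [0.5203, 0.281, 0.043])]
190 [(np.int32(151), [118.9, 218.3], [0.5201, 0.2801, 0.043])]
```

View pics/crop1.png

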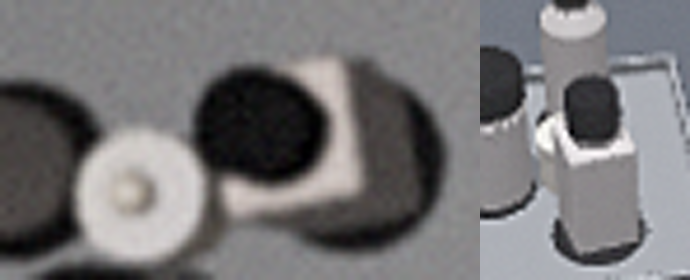

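The crop shows the square's shoulder turned about 9° and the pot beside it, with its knob at about (118.9,218.3) in the full frame.

Positions used, all consistent with tray geometry and given sizes:

| Item | x, y (m) |
|---|---|
| square | (.538, .225) |
| slim | (.534, .338) |
| jar | (.471, .279) |
| pot | (.523, .280) |
| side tray | (.532, .004), yaw 6° |
| pan | (.524, -.283) |

I'll grip the bottles by their caps and close along world x. First I turn the tool by +74° about its z.

>>> move_arm([
  {"hand":8.7,"travel":[0,0,0],"twist":[0,0,7]},
  {"hand":8.7,"travel":[0,0,0],"twist":[0,0,7]},
  {"hand":8.7,"travel":[0,0,0],"twist":[0,0,7]},
  {"hand":8.7,"travel":[0,0,0],"twist":[0,0,7]},
  {"hand":8.7,"travel":[0,0,0],"twist":[0,0,7]},
], force=20)

```text
time: 0.52
position: [0.1736, 0.6, 0.236]
tool_rot: [0.434, 0.901, -0.001, -0.0]
ft_force: [0.7, 0.3, -0.4]
grip_width: 0.087
grip_force: 0.0
```

>>> move_arm([
  {"hand":8.7,"travel":[0,0,0],"twist":[0,0,7]},
  {"hand":8.7,"travel":[0,0,0],"twist":[0,0,7]},
  {"hand":8.7,"travel":[0,0,0],"twist":[0,0,7]},
  {"hand":8.7,"travel":[0,0,0],"twist":[0,0,7]},
  {"hand":8.7,"travel":[0,0,0],"twist":[0,0,7]},
])

```text
time: 0.93
position: [0.1736, 0.6, 0.2359]
tool_rot: [0.685, 0.728, -0.001, 0.0]
ft_force: [0.5, 0.5, 0.6]
grip_width: 0.0869
grip_force: 0.0
```

>>> move_arm([
  {"hand":8.7,"travel":[0,0,0],"twist":[0,0,3.9]},
  {"hand":8.7,"travel":[0,0,0],"twist":[0,0,0]},
  {"hand":8.7,"travel":[0,0,0],"twist":[0,0,0]},
])

```text
time: 1.18
position: [0.1736, 0.6001, 0.2361]
tool_rot: [0.707, 0.708, -0.0, 0.0]
ft_force: [-0.2, -0.1, -0.2]
grip_width: 0.0871
grip_force: 0.0
```

>>> move_arm([
  {"hand":8.7,"travel":[-2.5,2.43,0],"twist":[0,0,0]},
  {"hand":8.7,"travel":[-2.5,2.43,0],"twist":[0,0,0]},
  {"hand":8.7,"travel":[-2.5,2.43,0],"twist":[0,0,0]},
  {"hand":8.7,"travel":[-2.5,2.43,0],"twist":[0,0,0]},
  {"hand":8.7,"travel":[-2.5,2.43,0],"twist":[0,0,0]},
])

```text
time: 1.6
position: [0.2959, 0.474, 0.2365]
tool_rot: [0.706, 0.708, -0.0, 0.0]
ft_force: [0.7, -0.5, 0.4]
grip_width: 0.0871
grip_force: 0.0
```

>>> move_arm([
  {"hand":8.7,"travel":[-2.5,2.43,0],"twist":[0,0,0]},
  {"hand":8.7,"travel":[-2.5,2.43,0],"twist":[0,0,0]},
  {"hand":8.7,"travel":[-2.5,2.43,0],"twist":[0,0,0]},
  {"hand":8.7,"travel":[-2.5,2.43,0],"twist":[0,0,0]},
  {"hand":8.7,"travel":[-2.5,2.43,0],"twist":[0,0,0]},
])

```text
time: 2.02
position: [0.4175, 0.3488, 0.2366]
tool_rot: [0.707, 0.708, 0.0, -0.0]
ft_force: [0.4, 0.6, 0.6]
grip_width: 0.0873
grip_force: 0.0
```

>>> move_arm([
  {"hand":8.7,"travel":[-2.5,2.43,0],"twist":[0,0,0]},
  {"hand":8.7,"travel":[-2.5,2.43,0],"twist":[0,0,0]},
  {"hand":8.7,"travel":[-2.5,2.43,0],"twist":[0,0,0]},
  {"hand":8.7,"travel":[-2.5,2.43,0],"twist":[0,0,0]},
  {"hand":8.7,"travel":[-2.5,2.43,0],"twist":[0,0,0]},
])

```text
time: 2.43
position: [0.5389, 0.2236, 0.2365]
tool_rot: [0.707, 0.707, -0.0, -0.0]
ft_force: [-0.2, -0.1, -0.7]
grip_width: 0.0868
grip_force: 0.0
```

>>> move_arm([
  {"hand":8.7,"travel":[0,0,2],"twist":[0,0,0]},
  {"hand":8.7,"travel":[0,0,2],"twist":[0,0,0]},
  {"hand":8.7,"travel":[0,0,0],"twist":[0,0,0]},
  {"hand":8.7,"travel":[0,0,0],"twist":[0,0,0]},
])

```text
time: 2.77
position: [0.537, 0.2247, 0.1955]
tool_rot: [0.707, 0.707, -0.001, -0.001]
ft_force: [0.2, 0.8, -0.6]
grip_width: 0.0866
grip_force: 0.0
```

Run:
```python
from h import *
S=cam("side");T=cam("top");o=robot.get_obs();print(np.round(o["position"],4),np.round(o["q"],2))
p=o["position"]; print("TCP tip proj side",proj(S,p+np.array([0,0,-.014])),"top",proj(T,p+np.array([0,0,-.014])))
s=S["frame"][50:160,180:290];t=T["frame"][160:280,60:190]
save("a1.png",np.hstack([cv2.resize(s,(400,400),interpolation=cv2.INTER_CUBIC),cv2.resize(t,(400,400),interpolation=cv2.INTER_CUBIC)]))
```

```text
[0.5383 0.2255 0.1974] [0.21 0.52 1.58 0.   1.04 0.2 ]
TCP tip proj side [236.87737788  91.50787338] top [122.81699543 203.17277247]
```

View pics/a1.png

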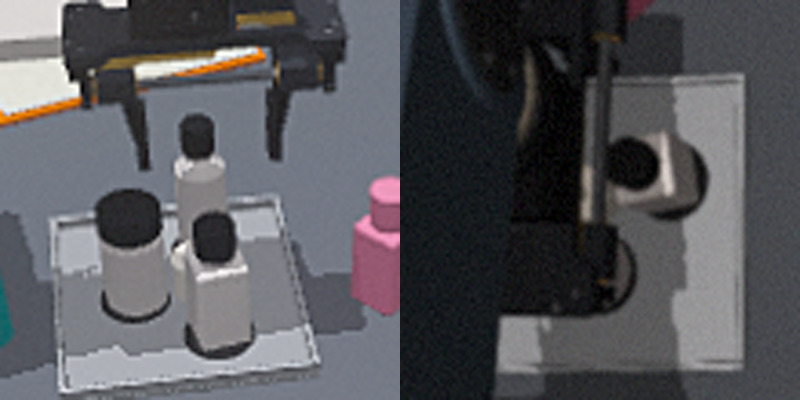

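The side crop shows the fingertips at about (145,168) and (275,160), straddling the square's cap in x, roughly 3 px below prediction. I'll check how much each camera is biased.

Run:
```python
from h import *
import pickle
cs=pickle.load(open("start.pkl","rb")); T,S=cs["top"],cs["side"]
for n,t,s,z in(("sq",(134.6,208.7),(238.5,115),.106),("slim",(80,209.3),(233.9,87.4),.124),("jar",(111.2,239.8),(215,109.7),.0915)):
    print(n,onz(T,*t,z)[:2].round(4),onz(S,*s,z)[:2].round(4))
print("tip side", onz(S,237.8,95.1,.183).round(4), "jar finger L/R", onz(S,180+145/3.636,50+168/3.636,.183).round(4), onz(S,180+275/3.636,50+160/3.636,.183).round(4))
```

```text
sq [0.5359 0.225 ] [0.539 0.223]
slim [0.5319 0.3379] [0.5356 0.3351]
jar [0.4694 0.2783] [0.4733 0.2761]
tip side [0.5393 0.2092 0.183 ] jar finger L/R [0.4918 0.2108 0.183 ] [0.5869 0.2078 0.183 ]
```

>>> move_arm([
  {"hand":8.7,"travel":[0,0,3],"twist":[0,0,0]},
  {"hand":8.7,"travel":[0,0,3],"twist":[0,0,0]},
  {"hand":8.7,"travel":[0,0,2.9],"twist":[0,0,0]},
  {"hand":8.7,"travel":[0,0,0],"twist":[0,0,0]},
  {"hand":4.5,"travel":[0,0,0],"twist":[0,0,0]},
])

```text
time: 3.28
position: [0.5375, 0.2255, 0.1076]
tool_rot: [0.707, 0.707, -0.001, -0.0]
ft_force: [-0.2, 0.7, 0.6]
grip_width: 0.0851
grip_force: 0.0
```

>>> move_arm([
  {"hand":0,"travel":[0,0,0],"twist":[0,0,0]},
  {"hand":0,"travel":[0,0,0],"twist":[0,0,0]},
  {"hand":0,"travel":[0,0,0],"twist":[0,0,0]},
  {"hand":0,"travel":[0,0,0],"twist":[0,0,0]},
  {"hand":0,"travel":[0,0,0],"twist":[0,0,0]},
])

```text
time: 3.7
position: [0.5386, 0.2252, 0.1087]
tool_rot: [0.707, 0.707, 0.001, 0.001]
ft_force: [0.3, 0.3, 0.4]
grip_width: 0.0548
grip_force: 0.0
```

>>> move_arm([
  {"hand":0,"travel":[0,0,0],"twist":[0,0,0]},
  {"hand":0,"travel":[0,0,0],"twist":[0,0,0]},
  {"hand":0,"travel":[0,0,0],"twist":[0,0,0]},
  {"hand":0,"travel":[0,0,0],"twist":[0,0,0]},
  {"hand":0,"travel":[0,0,0],"twist":[0,0,0]},
])

```text
time: 4.12
position: [0.5379, 0.225, 0.1076]
tool_rot: [0.707, 0.707, -0.0, -0.0]
ft_force: [-0.9, 0.1, 1.9]
grip_width: 0.0338
grip_force: 20.0
```

>>> move_arm([
  {"hand":0,"travel":[0,0,-1],"twist":[0,0,0]},
  {"hand":0,"travel":[0,0,-2],"twist":[0,0,0]},
  {"hand":0,"travel":[0,0,-2],"twist":[0,0,0]},
  {"hand":0,"travel":[0,0,-2],"twist":[0,0,0]},
  {"hand":0,"travel":[0,0,0],"twist":[0,0,0]},
])

```text
time: 4.53
position: [0.5405, 0.2257, 0.1817]
tool_rot: [0.707, 0.707, 0.003, 0.002]
ft_force: [1.1, -0.3, -1.2]
grip_width: 0.0331
grip_force: 20.0
```

>>> move_arm([
  {"hand":0,"travel":[-1.2,0.5,0],"twist":[0,0,0]},
  {"hand":0,"travel":[-2.5,1,0],"twist":[0,0,0]},
  {"hand":0,"travel":[-2.5,1,0],"twist":[0,0,0]},
  {"hand":0,"travel":[-2.5,1,0],"twist":[0,0,0]},
  {"hand":0,"travel":[-2.5,1,0],"twist":[0,0,0]},
])

```text
time: 4.95
position: [0.5822, 0.111, 0.1758]
tool_rot: [0.707, 0.707, -0.001, -0.001]
ft_force: [-0.0, 0.2, -1.6]
grip_width: 0.0334
grip_force: 20.0
```

>>> move_arm([
  {"hand":0,"travel":[-2.5,1,0],"twist":[0,0,0]},
  {"hand":0,"travel":[-2.5,1,0],"twist":[0,0,0]},
  {"hand":0,"travel":[-2.5,1,0],"twist":[0,0,0]},
  {"hand":0,"travel":[-2.5,0.9,0],"twist":[0,0,0]},
  {"hand":0,"travel":[0,0,0],"twist":[0,0,0]},
])

```text
time: 5.37
position: [0.6235, 0.0067, 0.1759]
tool_rot: [0.709, 0.705, -0.001, 0.001]
ft_force: [0.7, -0.4, -2.0]
grip_width: 0.0337
grip_force: 20.0
```

>>> move_arm([
  {"hand":0,"travel":[0,0,2],"twist":[0,0,0]},
  {"hand":0,"travel":[0,0,2],"twist":[0,0,0]},
  {"hand":0,"travel":[0,0,2],"twist":[0,0,0]},
  {"hand":0,"travel":[0,0,1],"twist":[0,0,0]},
  {"hand":0,"travel":[0,0,0],"twist":[0,0,0]},
])

```text
time: 5.78
position: [0.6193, 0.0129, 0.1044]
tool_rot: [0.707, 0.707, -0.002, -0.003]
ft_force: [0.2, 0.3, -2.3]
grip_width: 0.0334
grip_force: 20.0
```

Run:
```python
from h import *
S=cam("side");o=robot.get_obs();print(np.round(o["position"],4),np.round(o["ft_force"],1))
s=S["frame"][90:240,170:320];save("a2.png",cv2.resize(s,(500,500),interpolation=cv2.INTER_CUBIC))
```

```text
[0.6205 0.0129 0.1058] [ 0.5  0.1 -1.1]
```

View pics/a2.png

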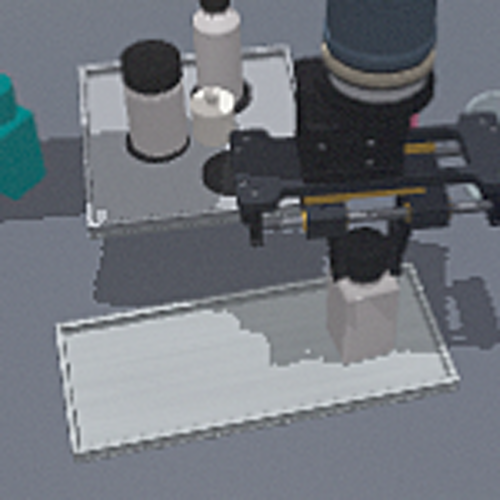

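The square is upright above the side tray floor, with its base at about (365,345) in the crop and clear of the rim. I'll ease it down until it touches.

>>> move_arm([
  {"hand":0,"travel":[0,0,0.2],"twist":[0,0,0]},
  {"hand":0,"travel":[0,0,0.1],"twist":[0,0,0]},
  {"hand":0,"travel":[0,0,0],"twist":[0,0,0]},
  {"hand":0,"travel":[0,0,0],"twist":[0,0,0]},
])

```text
time: 6.17
position: [0.6222, 0.013, 0.1052]
tool_rot: [0.707, 0.707, 0.0, 0.0]
ft_force: [0.2, 0.5, -1.2]
grip_width: 0.0336
grip_force: 20.0
```

>>> move_arm([
  {"hand":0,"travel":[0,0,0.1],"twist":[0,0,0]},
  {"hand":0,"travel":[0,0,0],"twist":[0,0,0]},
  {"hand":0,"travel":[0,0,0],"twist":[0,0,0]},
])

```text
time: 6.42
position: [0.6218, 0.013, 0.1037]
tool_rot: [0.707, 0.707, 0.0, 0.0]
ft_force: [-1.1, -0.1, -0.9]
grip_width: 0.0337
grip_force: 20.0
```

>>> move_arm([
  {"hand":0,"travel":[0,0,0.1],"twist":[0,0,0]},
  {"hand":5.5,"travel":[0,0,0],"twist":[0,0,0]},
  {"hand":5.5,"travel":[0,0,0],"twist":[0,0,0]},
  {"hand":5.5,"travel":[0,0,0],"twist":[0,0,0]},
  {"hand":5.5,"travel":[0,0,0],"twist":[0,0,0]},
])

```text
time: 6.83
position: [0.6219, 0.0129, 0.1027]
tool_rot: [0.707, 0.707, 0.0, 0.0]
ft_force: [-0.0, 0.5, -0.4]
grip_width: 0.0513
grip_force: 0.0
```

>>> move_arm([
  {"hand":5.5,"travel":[0,0,0],"twist":[0,0,0]},
  {"hand":5.5,"travel":[0,0,-2],"twist":[0,0,0]},
  {"hand":5.5,"travel":[0,0,-3],"twist":[0,0,0]},
  {"hand":5.5,"travel":[0,0,-3],"twist":[0,0,0]},
  {"hand":5.5,"travel":[0,0,0],"twist":[0,0,0]},
])

```text
time: 7.25
position: [0.6258, 0.0125, 0.1887]
tool_rot: [0.707, 0.707, 0.004, 0.005]
ft_force: [0.5, -0.0, 0.9]
grip_width: 0.0549
grip_force: 0.0
```

>>> move_arm([
  {"hand":8.7,"travel":[3.3,-1.9,0],"twist":[0,0,0]},
  {"hand":8.7,"travel":[3.3,-1.9,0],"twist":[0,0,0]},
  {"hand":8.7,"travel":[3.3,-1.9,0],"twist":[0,0,0]},
  {"hand":8.7,"travel":[3.3,-1.9,0],"twist":[0,0,0]},
  {"hand":8.7,"travel":[3.3,-1.9,0],"twist":[0,0,0]},
])

```text
time: 7.67
position: [0.5258, 0.1792, 0.1824]
tool_rot: [0.708, 0.707, 0.0, -0.0]
ft_force: [0.5, 1.2, -0.3]
grip_width: 0.0804
grip_force: 0.0
```

>>> move_arm([
  {"hand":8.7,"travel":[3.3,-1.9,0],"twist":[0,0,0]},
  {"hand":8.7,"travel":[3.3,-1.9,0],"twist":[0,0,0]},
  {"hand":8.7,"travel":[3.4,-1.8,0],"twist":[0,0,0]},
  {"hand":8.7,"travel":[0,0,0],"twist":[0,0,0]},
  {"hand":8.7,"travel":[0,0,0],"twist":[0,0,0]},
])

```text
time: 8.08
position: [0.4696, 0.2798, 0.1824]
tool_rot: [0.706, 0.708, -0.0, 0.0]
ft_force: [-0.1, -0.0, 0.6]
grip_width: 0.087
grip_force: 0.0
```

Run:
```python
from h import *
S=cam("side");o=robot.get_obs();print(np.round(o["position"],4),np.round(o["ft_force"],1))
s=S["frame"][50:240,170:320];save("a3.png",cv2.resize(s,(474,600),interpolation=cv2.INTER_CUBIC))
```

```text
[0.4707 0.2787 0.1825] [-0.3 -0.1 -0.8]
```

View pics/a3.png

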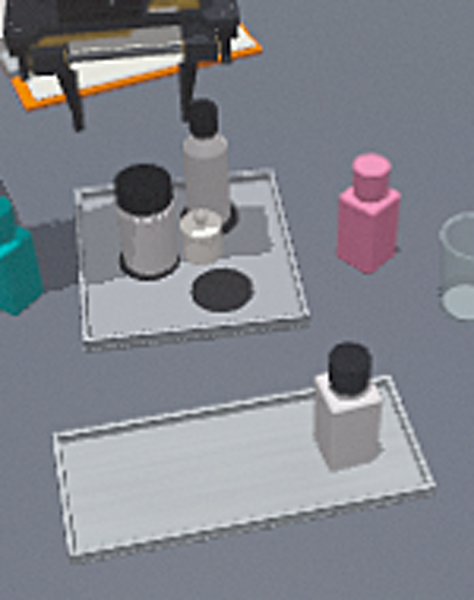

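The square stands upright at (348,440) in the side tray, and the gripper straddles the jar, whose cap is at (145,190). I go down and grip.

>>> move_arm([
  {"hand":8.7,"travel":[0,0,3],"twist":[0,0,0]},
  {"hand":8.7,"travel":[0,0,3],"twist":[0,0,0]},
  {"hand":8.7,"travel":[0,0,3.4],"twist":[0,0,0]},
  {"hand":8.7,"travel":[0,0,0],"twist":[0,0,0]},
  {"hand":4,"travel":[0,0,0],"twist":[0,0,0]},
])

```text
time: 8.55
position: [0.4706, 0.2764, 0.0871]
tool_rot: [0.708, 0.706, -0.002, -0.001]
ft_force: [0.2, -0.2, 1.1]
grip_width: 0.0845
grip_force: 0.0
```

>>> move_arm([
  {"hand":0,"travel":[0,0,0],"twist":[0,0,0]},
  {"hand":0,"travel":[0,0,0],"twist":[0,0,0]},
  {"hand":0,"travel":[0,0,0],"twist":[0,0,0]},
  {"hand":0,"travel":[0,0,0],"twist":[0,0,0]},
  {"hand":0,"travel":[0,0,0],"twist":[0,0,0]},
])

```text
time: 8.97
position: [0.4717, 0.2783, 0.0899]
tool_rot: [0.707, 0.707, 0.001, 0.001]
ft_force: [0.2, -0.1, -0.6]
grip_width: 0.0547
grip_force: 0.0
```

>>> move_arm([
  {"hand":0,"travel":[0,0,0],"twist":[0,0,0]},
  {"hand":0,"travel":[0,0,0],"twist":[0,0,0]},
])

```text
time: 9.13
position: [0.4716, 0.2783, 0.0898]
tool_rot: [0.707, 0.707, 0.001, 0.0]
ft_force: [-1.8, -0.9, 7.4]
grip_width: 0.0534
grip_force: 20.0
```

>>> move_arm([
  {"hand":0,"travel":[0,0,-1],"twist":[0,0,0]},
  {"hand":0,"travel":[0,0,-2],"twist":[0,0,0]},
  {"hand":0,"travel":[0,0,-2],"twist":[0,0,0]},
  {"hand":0,"travel":[0,0,-2],"twist":[0,0,0]},
  {"hand":0,"travel":[0,0,0],"twist":[0,0,0]},
])

```text
time: 9.55
position: [0.473, 0.279, 0.1621]
tool_rot: [0.707, 0.707, 0.003, 0.002]
ft_force: [1.0, 1.2, -1.9]
grip_width: 0.0535
grip_force: 20.0
```

>>> move_arm([
  {"hand":0,"travel":[-2,0,0],"twist":[0,0,0]},
  {"hand":0,"travel":[-2.9,-0.2,0],"twist":[0,0,0]},
  {"hand":0,"travel":[-2.9,-0.2,0],"twist":[0,0,0]},
  {"hand":0,"travel":[-2.9,-0.4,0],"twist":[0,0,0]},
  {"hand":0,"travel":[-2.9,-0.4,0],"twist":[0,0,0]},
])

```text
time: 9.97
position: [0.4578, 0.141, 0.1577]
tool_rot: [0.707, 0.707, -0.001, -0.001]
ft_force: [0.4, -0.0, -1.9]
grip_width: 0.0533
grip_force: 20.0
```

>>> move_arm([
  {"hand":0,"travel":[-2.9,-0.4,0],"twist":[0,0,0]},
  {"hand":0,"travel":[-2.9,-0.4,0],"twist":[0,0,0]},
  {"hand":0,"travel":[-2.9,-0.4,0],"twist":[0,0,0]},
  {"hand":0,"travel":[-2.9,-0.4,0],"twist":[0,0,0]},
  {"hand":0,"travel":[-2.9,0,0],"twist":[0,0,0]},
])

```text
time: 10.38
position: [0.4407, -0.0037, 0.1577]
tool_rot: [0.707, 0.707, -0.001, -0.001]
ft_force: [0.3, 0.6, -3.4]
grip_width: 0.0536
grip_force: 20.0
```

>>> move_arm([
  {"hand":0,"travel":[-0.2,0,0],"twist":[0,0,0]},
  {"hand":0,"travel":[0,0,0],"twist":[0,0,0]},
  {"hand":0,"travel":[0,0,2],"twist":[0,0,0]},
  {"hand":0,"travel":[0,0,2],"twist":[0,0,0]},
  {"hand":0,"travel":[0,0,2],"twist":[0,0,0]},
])

```text
time: 10.8
position: [0.4427, -0.0038, 0.0979]
tool_rot: [0.707, 0.707, 0.0, 0.0]
ft_force: [0.3, -1.6, -1.9]
grip_width: 0.0535
grip_force: 20.0
```

>>> move_arm([
  {"hand":0,"travel":[0,0,1],"twist":[0,0,0]},
  {"hand":0,"travel":[0,0,0.2],"twist":[0,0,0]},
  {"hand":0,"travel":[0,0,0],"twist":[0,0,0]},
  {"hand":0,"travel":[0,0,0.2],"twist":[0,0,0]},
  {"hand":0,"travel":[0,0,0],"twist":[0,0,0]},
])

```text
time: 11.22
position: [0.4422, -0.0042, 0.0852]
tool_rot: [0.707, 0.708, -0.0, -0.0]
ft_force: [-1.7, -1.1, 7.4]
grip_width: 0.0535
grip_force: 20.0
```

>>> move_arm([
  {"hand":0,"travel":[0,0,0.1],"twist":[0,0,0]},
  {"hand":0,"travel":[0,0,0],"twist":[0,0,0]},
  {"hand":0,"travel":[0,0,0],"twist":[0,0,0]},
])

```text
time: 11.47
position: [0.4422, -0.0043, 0.0851]
tool_rot: [0.707, 0.708, -0.0, 0.0]
ft_force: [-3.8, -1.9, 17.0]
grip_width: 0.0534
grip_force: 20.0
```

>>> move_arm([
  {"hand":0,"travel":[0,0,-0.2],"twist":[0,0,0]},
  {"hand":7.5,"travel":[0,0,0],"twist":[0,0,0]},
  {"hand":7.5,"travel":[0,0,0],"twist":[0,0,0]},
  {"hand":7.5,"travel":[0,0,0],"twist":[0,0,0]},
  {"hand":7.5,"travel":[0,0,0],"twist":[0,0,0]},
])

```text
time: 11.88
position: [0.4429, -0.0046, 0.0854]
tool_rot: [0.707, 0.707, 0.0, -0.0]
ft_force: [-1.3, -0.3, -0.1]
grip_width: 0.0708
grip_force: 0.0
```

>>> move_arm([
  {"hand":7.5,"travel":[0,0,0],"twist":[0,0,0]},
  {"hand":7.5,"travel":[0,0,-2],"twist":[0,0,0]},
  {"hand":7.5,"travel":[0,0,-4],"twist":[0,0,0]},
  {"hand":7.5,"travel":[0,0,-4],"twist":[0,0,0]},
  {"hand":7.5,"travel":[0,0,0],"twist":[0,0,0]},
])

```text
time: 12.3
position: [0.4468, -0.0057, 0.1912]
tool_rot: [0.707, 0.707, 0.003, 0.006]
ft_force: [1.5, 0.2, 0.2]
grip_width: 0.0751
grip_force: 0.0
```

>>> move_arm([
  {"hand":7.5,"travel":[3.4,0.9,0],"twist":[0,0,0]},
  {"hand":7.5,"travel":[3.4,0.9,0],"twist":[0,0,0]},
  {"hand":7.5,"travel":[3.4,0.9,0],"twist":[0,0,0]},
  {"hand":7.5,"travel":[3.4,0.9,0],"twist":[0,0,0]},
  {"hand":7.5,"travel":[3.4,0.9,0],"twist":[0,0,0]},
])

```text
time: 12.72
position: [0.4878, 0.1666, 0.1852]
tool_rot: [0.708, 0.707, -0.0, -0.0]
ft_force: [1.2, -0.3, -0.1]
grip_width: 0.0749
grip_force: 0.0
```

>>> move_arm([
  {"hand":7.5,"travel":[3.4,0.9,0],"twist":[0,0,0]},
  {"hand":7.5,"travel":[3.4,0.9,0],"twist":[0,0,0]},
  {"hand":7.5,"travel":[3.4,0.9,0],"twist":[0,0,0]},
  {"hand":7.5,"travel":[3.4,0.9,0],"twist":[0,0,0]},
  {"hand":7.5,"travel":[3.7,1,0],"twist":[0,0,0]},
])

```text
time: 13.13
position: [0.5336, 0.3393, 0.1847]
tool_rot: [0.707, 0.707, -0.001, -0.0]
ft_force: [0.1, -0.4, -0.6]
grip_width: 0.0751
grip_force: 0.0
```

>>> move_arm([
  {"hand":7.5,"travel":[0,0,0],"twist":[0,0,0]},
  {"hand":7.5,"travel":[0,0,0],"twist":[0,0,0]},
  {"hand":7.5,"travel":[0,0,0],"twist":[0,0,0]},
])

```text
time: 13.38
position: [0.533, 0.3375, 0.1845]
tool_rot: [0.707, 0.707, -0.001, -0.0]
ft_force: [-0.8, 0.2, -0.8]
grip_width: 0.0749
grip_force: 0.0
```

Run:
```python
from h import *
S=cam("side");o=robot.get_obs();print(np.round(o["position"],4),np.round(o["ft_force"],1))
s=S["frame"][40:240,170:320];save("a4.png",cv2.resize(s,(450,600),interpolation=cv2.INTER_CUBIC))
```

```text
[0.5331 0.3369 0.1847] [-0.1  1.   0.6]
```

View pics/a4.png

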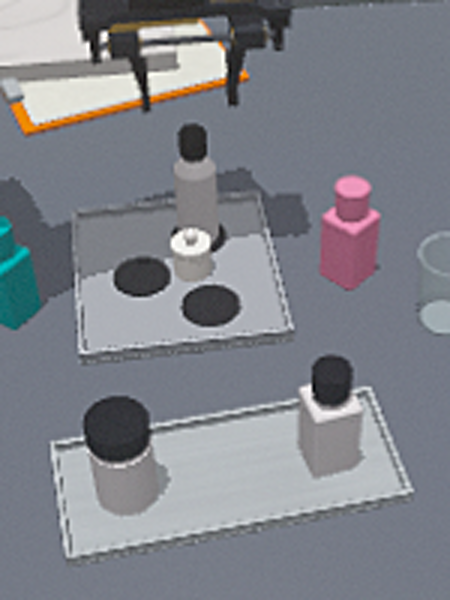

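Jar and square both stand in the side tray, and the jaws straddle the slim's cap at (193,140). I go down 6 cm and grip.

>>> move_arm([
  {"hand":6,"travel":[0,0,2],"twist":[0,0,0]},
  {"hand":6,"travel":[0,0,2],"twist":[0,0,0]},
  {"hand":6,"travel":[0,0,2],"twist":[0,0,0]},
  {"hand":6,"travel":[0,0,0],"twist":[0,0,0]},
  {"hand":0,"travel":[0,0,0],"twist":[0,0,0]},
])

```text
time: 13.85
position: [0.5331, 0.3363, 0.1247]
tool_rot: [0.708, 0.706, -0.002, -0.001]
ft_force: [0.8, -0.1, 1.1]
grip_width: 0.0583
grip_force: 0.0
```

>>> move_arm([
  {"hand":0,"travel":[0,0,0],"twist":[0,0,0]},
  {"hand":0,"travel":[0,0,0],"twist":[0,0,0]},
  {"hand":0,"travel":[0,0,0],"twist":[0,0,0]},
  {"hand":0,"travel":[0,0,0],"twist":[0,0,0]},
  {"hand":0,"travel":[0,0,0],"twist":[0,0,0]},
])

```text
time: 14.27
position: [0.5344, 0.3382, 0.1264]
tool_rot: [0.707, 0.707, 0.001, 0.0]
ft_force: [0.3, 0.0, -0.4]
grip_width: 0.0278
grip_force: 0.6
```

>>> move_arm([
  {"hand":0,"travel":[0,0,0],"twist":[0,0,0]},
  {"hand":0,"travel":[0,0,0],"twist":[0,0,0]},
])

```text
time: 14.43
position: [0.5343, 0.3383, 0.1263]
tool_rot: [0.707, 0.707, 0.0, 0.0]
ft_force: [-0.3, -0.1, 4.2]
grip_width: 0.0274
grip_force: 20.0
```

>>> move_arm([
  {"hand":0,"travel":[0,0,-1],"twist":[0,0,0]},
  {"hand":0,"travel":[0,0,-2],"twist":[0,0,0]},
  {"hand":0,"travel":[0,0,-2],"twist":[0,0,0]},
  {"hand":0,"travel":[0,0,-3],"twist":[0,0,0]},
  {"hand":0,"travel":[0,0,0],"twist":[0,0,0]},
])

```text
time: 14.85
position: [0.5372, 0.3396, 0.2115]
tool_rot: [0.707, 0.707, 0.005, 0.002]
ft_force: [0.5, 1.3, -0.5]
grip_width: 0.0278
grip_force: 20.0
```

>>> move_arm([
  {"hand":0,"travel":[-2,0,0],"twist":[0,0,0]},
  {"hand":0,"travel":[-2.9,0,0],"twist":[0,0,0]},
  {"hand":0,"travel":[-2.9,0,0],"twist":[0,0,0]},
  {"hand":0,"travel":[-2.9,0,0],"twist":[0,0,0]},
  {"hand":0,"travel":[-2.9,0,0],"twist":[0,0,0]},
])

```text
time: 15.27
position: [0.5333, 0.201, 0.2053]
tool_rot: [0.707, 0.707, -0.0, -0.0]
ft_force: [0.5, -0.1, -1.4]
grip_width: 0.0274
grip_force: 20.0
```

>>> move_arm([
  {"hand":0,"travel":[-2.9,0,0],"twist":[0,0,0]},
  {"hand":0,"travel":[-2.9,0,0],"twist":[0,0,0]},
  {"hand":0,"travel":[-2.9,0,0],"twist":[0,0,0]},
  {"hand":0,"travel":[-2.9,0,0],"twist":[0,0,0]},
  {"hand":0,"travel":[-2.9,0,0],"twist":[0,0,0]},
])

```text
time: 15.68
position: [0.5333, 0.0558, 0.2054]
tool_rot: [0.707, 0.707, -0.0, -0.0]
ft_force: [0.4, 0.5, -0.6]
grip_width: 0.0274
grip_force: 20.0
```

>>> move_arm([
  {"hand":0,"travel":[-2.9,-0.1,0],"twist":[0,0,0]},
  {"hand":0,"travel":[-2.4,-0.1,0],"twist":[0,0,0]},
  {"hand":0,"travel":[0,0,0],"twist":[0,0,0]},
  {"hand":0,"travel":[0,0,2],"twist":[0,0,0]},
  {"hand":0,"travel":[0,0,2],"twist":[0,0,0]},
])

```text
time: 16.1
position: [0.5328, 0.0036, 0.1661]
tool_rot: [0.708, 0.706, 0.001, 0.001]
ft_force: [-0.4, 1.0, -0.9]
grip_width: 0.0277
grip_force: 20.0
```

>>> move_arm([
  {"hand":0,"travel":[0,0,2],"twist":[0,0,0]},
  {"hand":0,"travel":[0,0,2],"twist":[0,0,0]},
  {"hand":0,"travel":[0,0,0.2],"twist":[0,0,0]},
  {"hand":0,"travel":[0,0,0],"twist":[0,0,0]},
  {"hand":0,"travel":[0,0,0.2],"twist":[0,0,0]},
])

```text
time: 16.52
position: [0.5321, 0.0044, 0.1221]
tool_rot: [0.707, 0.707, 0.0, 0.0]
ft_force: [1.0, 0.4, -1.2]
grip_width: 0.0274
grip_force: 20.0
```

>>> move_arm([
  {"hand":0,"travel":[0,0,0],"twist":[0,0,0]},
  {"hand":0,"travel":[0,0,0],"twist":[0,0,0]},
  {"hand":0,"travel":[0,0,0],"twist":[0,0,0]},
])

```text
time: 16.77
position: [0.5321, 0.0041, 0.1223]
tool_rot: [0.707, 0.707, 0.0, 0.0]
ft_force: [0.3, 1.0, -0.6]
grip_width: 0.0273
grip_force: 20.0
```

>>> move_arm([
  {"hand":0,"travel":[0,0,0.1],"twist":[0,0,0]},
  {"hand":0,"travel":[0,0,0],"twist":[0,0,0]},
  {"hand":5,"travel":[0,0,0],"twist":[0,0,0]},
  {"hand":5,"travel":[0,0,0],"twist":[0,0,0]},
  {"hand":5,"travel":[0,0,0],"twist":[0,0,0]},
])

```text
time: 17.18
position: [0.5317, 0.004, 0.1205]
tool_rot: [0.707, 0.707, -0.0, -0.0]
ft_force: [-0.5, 0.2, -0.4]
grip_width: 0.0399
grip_force: 0.0
```

>>> move_arm([
  {"hand":5,"travel":[0,0,0],"twist":[0,0,0]},
  {"hand":5,"travel":[0,0,0],"twist":[0,0,0]},
  {"hand":5,"travel":[0,0,-1],"twist":[0,0,0]},
  {"hand":5,"travel":[0,0,-2],"twist":[0,0,0]},
  {"hand":5,"travel":[0,0,-3],"twist":[0,0,0]},
])

```text
time: 17.6
position: [0.5299, 0.0043, 0.1796]
tool_rot: [0.707, 0.707, -0.002, -0.002]
ft_force: [0.6, 0.5, -0.6]
grip_width: 0.05
grip_force: 0.0
```

>>> move_arm([
  {"hand":6.5,"travel":[2.8,-0.1,0],"twist":[0,0,0]},
  {"hand":6.5,"travel":[2.8,-0.1,0],"twist":[0,0,0]},
  {"hand":6.5,"travel":[2.8,-0.1,0],"twist":[0,0,0]},
  {"hand":6.5,"travel":[2.8,-0.1,0],"twist":[0,0,0]},
  {"hand":6.5,"travel":[2.8,-0.1,0],"twist":[0,0,0]},
])

```text
time: 18.02
position: [0.5268, 0.1452, 0.1814]
tool_rot: [0.708, 0.707, 0.0, 0.0]
ft_force: [0.7, -0.4, -0.3]
grip_width: 0.0644
grip_force: 0.0
```

>>> move_arm([
  {"hand":6.5,"travel":[2.8,-0.1,0],"twist":[0,0,0]},
  {"hand":6.5,"travel":[2.8,-0.1,0],"twist":[0,0,0]},
  {"hand":6.5,"travel":[2.8,-0.1,0],"twist":[0,0,0]},
  {"hand":6.5,"travel":[2.8,-0.1,0],"twist":[0,0,0]},
  {"hand":6.5,"travel":[2.4,0,0],"twist":[0,0,0]},
])

```text
time: 18.43
position: [0.5225, 0.282, 0.1813]
tool_rot: [0.707, 0.707, 0.0, -0.0]
ft_force: [1.1, 0.2, 0.5]
grip_width: 0.0653
grip_force: 0.0
```

>>> move_arm([
  {"hand":6.5,"travel":[0,0,3],"twist":[0,0,0]},
  {"hand":6.5,"travel":[0,0,3],"twist":[0,0,0]},
  {"hand":6.5,"travel":[0,0,1],"twist":[0,0,0]},
  {"hand":6.5,"travel":[0,0,0],"twist":[0,0,0]},
  {"hand":6.5,"travel":[0,0,0],"twist":[0,0,0]},
])

```text
time: 18.85
position: [0.5231, 0.2798, 0.1108]
tool_rot: [0.708, 0.707, -0.0, -0.0]
ft_force: [0.3, 0.2, 0.1]
grip_width: 0.0647
grip_force: 0.0
```

Run:
```python
from h import *
S=cam("side");o=robot.get_obs();print(np.round(o["position"],4),np.round(o["ft_force"],1))
s=S["frame"][70:240,170:320];save("a5.png",cv2.resize(s,(530,600),interpolation=cv2.INTER_CUBIC))
```

```text
[0.5239 0.28   0.1117] [-0.4  0.8  0.5]
```

View pics/a5.png

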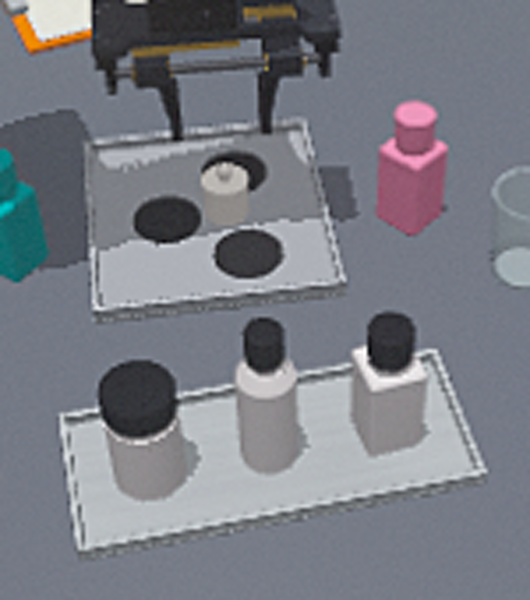

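All three bottles stand upright in the side tray, and the jaws are centred over the pot, with its knob at (224,172). I go down and grip it.

>>> move_arm([
  {"hand":6.5,"travel":[0,0,2.5],"twist":[0,0,0]},
  {"hand":6.5,"travel":[0,0,2.5],"twist":[0,0,0]},
  {"hand":6.5,"travel":[0,0,2],"twist":[0,0,0]},
  {"hand":6.5,"travel":[0,0,1.2],"twist":[0,0,0]},
  {"hand":6.5,"travel":[0,0,0],"twist":[0,0,0]},
], force=15)

```text
time: 19.32
position: [0.5226, 0.2795, 0.0276]
tool_rot: [0.708, 0.707, -0.001, -0.0]
ft_force: [-0.3, -0.5, 0.1]
grip_width: 0.0652
grip_force: 0.0
```

>>> move_arm([
  {"hand":6.5,"travel":[0,0,0],"twist":[0,0,0]},
  {"hand":3,"travel":[0,0,0],"twist":[0,0,0]},
  {"hand":3,"travel":[0,0,0],"twist":[0,0,0]},
  {"hand":3,"travel":[0,0,0],"twist":[0,0,0]},
  {"hand":3,"travel":[0,0,0],"twist":[0,0,0]},
])

```text
time: 19.73
position: [0.5236, 0.2803, 0.0296]
tool_rot: [0.707, 0.707, 0.001, 0.0]
ft_force: [0.5, -0.1, 0.3]
grip_width: 0.0461
grip_force: 0.0
```

>>> move_arm([
  {"hand":3,"travel":[0,0,0],"twist":[0,0,0]},
  {"hand":3,"travel":[0,0,0],"twist":[0,0,0]},
  {"hand":3,"travel":[0,0,0],"twist":[0,0,0]},
])

```text
time: 19.98
position: [0.5233, 0.2802, 0.0293]
tool_rot: [0.707, 0.707, 0.0, 0.0]
ft_force: [-0.6, -0.2, 5.9]
grip_width: 0.0399
grip_force: 14.5
```

>>> move_arm([
  {"hand":3,"travel":[0,0,-1.5],"twist":[0,0,0]},
  {"hand":3,"travel":[0,0,-3.5],"twist":[0,0,0]},
  {"hand":3,"travel":[0,0,-4],"twist":[0,0,0]},
  {"hand":3,"travel":[0,0,-4],"twist":[0,0,0]},
  {"hand":3,"travel":[0,0,-3.5],"twist":[0,0,0]},
])

```text
time: 20.4
position: [0.5229, 0.28, 0.1953]
tool_rot: [0.707, 0.707, 0.0, 0.0]
ft_force: [0.9, -0.9, -1.3]
grip_width: 0.0398
grip_force: 14.8
```

>>> move_arm([
  {"hand":3,"travel":[-1.5,0,0],"twist":[0,0,0]},
  {"hand":3,"travel":[-2.9,0,0],"twist":[0,0,0]},
  {"hand":3,"travel":[-2.9,0,0],"twist":[0,0,0]},
  {"hand":3,"travel":[-2.9,0,0],"twist":[0,0,0]},
  {"hand":3,"travel":[-2.9,0,0],"twist":[0,0,0]},
])

```text
time: 20.82
position: [0.522, 0.1477, 0.1928]
tool_rot: [0.707, 0.707, -0.001, -0.0]
ft_force: [-0.2, 0.1, 0.1]
grip_width: 0.0398
grip_force: 14.8
```

>>> move_arm([
  {"hand":3,"travel":[-2.9,0,0],"twist":[0,0,0]},
  {"hand":3,"travel":[-2.9,0,0],"twist":[0,0,0]},
  {"hand":3,"travel":[-2.9,0,0],"twist":[0,0,0]},
  {"hand":3,"travel":[-2.9,0,0],"twist":[0,0,0]},
  {"hand":3,"travel":[-2.9,0,0],"twist":[0,0,0]},
])

```text
time: 21.23
position: [0.5219, 0.0026, 0.1927]
tool_rot: [0.707, 0.707, -0.0, -0.001]
ft_force: [-0.4, -0.2, -0.7]
grip_width: 0.0396
grip_force: 14.8
```

>>> move_arm([
  {"hand":3,"travel":[-2.9,0,0],"twist":[0,0,0]},
  {"hand":3,"travel":[-2.9,0,0],"twist":[0,0,0]},
  {"hand":3,"travel":[-2.9,0,0],"twist":[0,0,0]},
  {"hand":3,"travel":[-2.9,0,0],"twist":[0,0,0]},
  {"hand":3,"travel":[-2.9,0,0],"twist":[0,0,0]},
])

```text
time: 21.65
position: [0.5217, -0.1423, 0.1926]
tool_rot: [0.707, 0.707, -0.0, -0.001]
ft_force: [-0.1, -1.0, -1.0]
grip_width: 0.0396
grip_force: 14.8
```

>>> move_arm([
  {"hand":3,"travel":[-2.9,0,0],"twist":[0,0,0]},
  {"hand":3,"travel":[-2.9,0,0],"twist":[0,0,0]},
  {"hand":3,"travel":[-2.9,0,0],"twist":[0,0,0]},
  {"hand":3,"travel":[-2.9,0,0],"twist":[0,0,0]},
  {"hand":3,"travel":[-2.5,0.1,0],"twist":[0,0,0]},
])

```text
time: 22.07
position: [0.5226, -0.2838, 0.1925]
tool_rot: [0.708, 0.707, -0.0, -0.001]
ft_force: [0.5, 0.9, -1.0]
grip_width: 0.0401
grip_force: 14.8
```

>>> move_arm([
  {"hand":3,"travel":[0,0,0],"twist":[0,0,0]},
  {"hand":3,"travel":[0,0,2.5],"twist":[0,0,0]},
  {"hand":3,"travel":[0,0,3],"twist":[0,0,0]},
  {"hand":3,"travel":[0,0,3],"twist":[0,0,0]},
  {"hand":3,"travel":[0,0,1.5],"twist":[0,0,0]},
])

```text
time: 22.48
position: [0.5211, -0.28, 0.0896]
tool_rot: [0.707, 0.707, -0.0, -0.003]
ft_force: [-1.5, 1.0, -0.2]
grip_width: 0.0401
grip_force: 14.9
```

>>> move_arm([
  {"hand":3,"travel":[0,0,0],"twist":[0,0,0]},
  {"hand":3,"travel":[0,0,0],"twist":[0,0,0]},
])

```text
time: 22.65
position: [0.5226, -0.281, 0.0922]
tool_rot: [0.707, 0.707, -0.0, -0.002]
ft_force: [0.2, -0.6, -0.9]
grip_width: 0.04
grip_force: 14.9
```

Run:
```python
from h import *
S=cam("side");T=cam("top");o=robot.get_obs();print(np.round(o["position"],4),np.round(o["ft_force"],1))
s=S["frame"][200:350,170:320];t=T["frame"][170:290,300:420]
save("a6.png",np.hstack([cv2.resize(x,(400,400),interpolation=cv2.INTER_CUBIC) for x in(s,t)]))
```

```text
[ 0.5242 -0.2823  0.0944] [ 0.3 -0.2 -2. ]
```

View pics/a6.png

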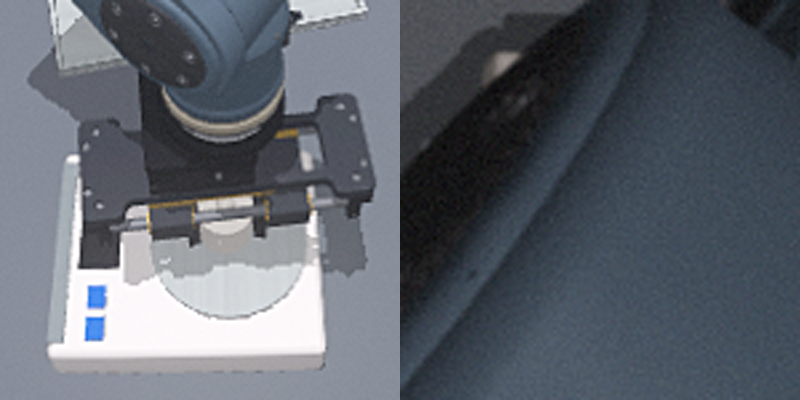

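In the side crop the pot is at about x=228, matching the pan's centre (spans 152–303). I lower it gently.

>>> move_arm([
  {"hand":3,"travel":[0,0,0.4],"twist":[0,0,0]},
  {"hand":3,"travel":[0,0,0.3],"twist":[0,0,0]},
  {"hand":3,"travel":[0,0,0.2],"twist":[0,0,0]},
  {"hand":3,"travel":[0,0,0],"twist":[0,0,0]},
  {"hand":3,"travel":[0,0,0],"twist":[0,0,0]},
])

```text
time: 23.17
position: [0.5236, -0.2819, 0.0847]
tool_rot: [0.707, 0.707, 0.0, 0.0]
ft_force: [0.0, 0.6, -1.3]
grip_width: 0.0401
grip_force: 14.9
```

>>> move_arm([
  {"hand":3,"travel":[0,0,0.1],"twist":[0,0,0]},
  {"hand":3,"travel":[0,0,0],"twist":[0,0,0]},
  {"hand":3,"travel":[0,0,0.1],"twist":[0,0,0]},
  {"hand":3,"travel":[0,0,0],"twist":[0,0,0]},
  {"hand":3,"travel":[0,0,0],"twist":[0,0,0]},
])

```text
time: 23.58
position: [0.5235, -0.2819, 0.0825]
tool_rot: [0.707, 0.707, -0.0, -0.0]
ft_force: [-0.2, 0.3, -0.8]
grip_width: 0.0401
grip_force: 14.9
```

>>> move_arm([
  {"hand":3,"travel":[0,0,0.1],"twist":[0,0,0]},
  {"hand":3,"travel":[0,0,0],"twist":[0,0,0]},
  {"hand":3,"travel":[0,0,0],"twist":[0,0,0]},
])

```text
time: 23.83
position: [0.5236, -0.282, 0.0822]
tool_rot: [0.707, 0.707, -0.0, 0.0]
ft_force: [-1.1, 0.2, 6.5]
grip_width: 0.0398
grip_force: 14.5
```

>>> move_arm([
  {"hand":6.5,"travel":[0,0,0],"twist":[0,0,0]},
  {"hand":6.5,"travel":[0,0,0],"twist":[0,0,0]},
  {"hand":6.5,"travel":[0,0,0],"twist":[0,0,0]},
  {"hand":6.5,"travel":[0,0,0],"twist":[0,0,0]},
  {"hand":6.5,"travel":[0,0,0],"twist":[0,0,0]},
], force=20)

```text
time: 24.25
position: [0.5235, -0.2819, 0.0813]
tool_rot: [0.707, 0.707, -0.0, -0.0]
ft_force: [0.6, -0.1, -0.2]
grip_width: 0.0624
grip_force: 0.0
```

>>> move_arm([
  {"hand":6.5,"travel":[0,0,0],"twist":[0,0,0]},
  {"hand":6.5,"travel":[0,0,-2],"twist":[0,0,0]},
  {"hand":6.5,"travel":[0,0,-3],"twist":[0,0,0]},
  {"hand":6.5,"travel":[0,0,-3],"twist":[0,0,0]},
  {"hand":6.5,"travel":[0,0,-3],"twist":[0,0,0]},
])

```text
time: 24.67
position: [0.5232, -0.2817, 0.1923]
tool_rot: [0.707, 0.707, -0.0, -0.001]
ft_force: [0.8, -0.1, 0.1]
grip_width: 0.0649
grip_force: 0.0
```

>>> move_arm([
  {"hand":5,"travel":[2.8,0.1,0],"twist":[0,0,0]},
  {"hand":5,"travel":[2.8,0.1,0],"twist":[0,0,0]},
  {"hand":5,"travel":[2.8,0.1,0],"twist":[0,0,0]},
  {"hand":5,"travel":[2.8,0.1,0],"twist":[0,0,0]},
  {"hand":5,"travel":[2.8,0.1,0],"twist":[0,0,0]},
])

```text
time: 25.08
position: [0.5285, -0.1408, 0.1916]
tool_rot: [0.708, 0.707, 0.0, 0.0]
ft_force: [1.1, -0.3, -0.8]
grip_width: 0.0509
grip_force: 0.0
```

Run:
```python
from h import *
S=cam("side");T=cam("top");o=robot.get_obs();print(np.round(o["position"],4))
s=S["frame"][150:350,170:320];t=T["frame"][150:290,300:420]
save("a7.png",np.hstack([cv2.resize(x,(400,533),interpolation=cv2.INTER_CUBIC) for x in(s,t)]))
```

```text
[ 0.5275 -0.1377  0.1913]
```

View pics/a7.png

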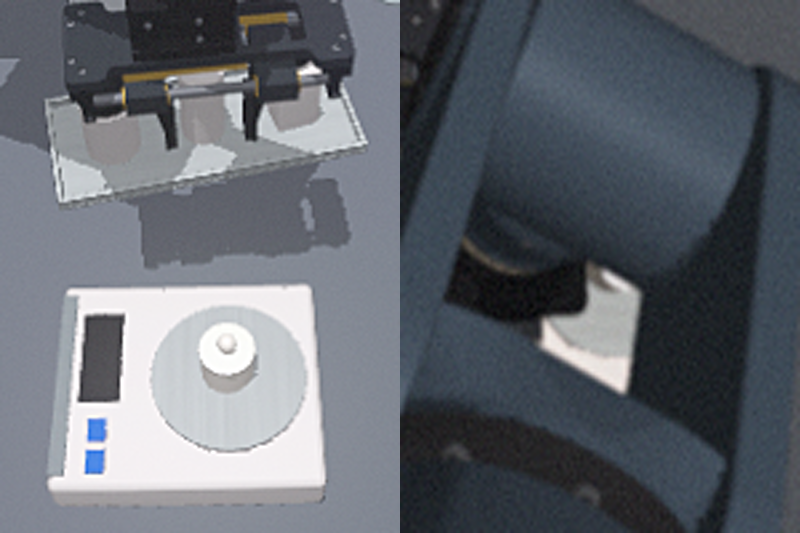

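The pot stands upright near the pan's centre, with its base at about (229,372) against a pan centre of (228,378). Now I retrieve the slim bottle.

>>> move_arm([
  {"hand":5,"travel":[3,0.1,0],"twist":[0,0,0]},
  {"hand":5,"travel":[3,0.1,0],"twist":[0,0,0]},
  {"hand":5,"travel":[3,0.1,0],"twist":[0,0,0]},
  {"hand":5,"travel":[3,0,0],"twist":[0,0,0]},
  {"hand":5,"travel":[2.6,0,0],"twist":[0,0,0]},
])

```text
time: 25.6
position: [0.5318, 0.0051, 0.1915]
tool_rot: [0.707, 0.707, 0.0, 0.0]
ft_force: [0.1, -0.0, -0.3]
grip_width: 0.0496
grip_force: 0.0
```

>>> move_arm([
  {"hand":5,"travel":[0,0,0],"twist":[0,0,0]},
  {"hand":5,"travel":[0,0,2.5],"twist":[0,0,0]},
  {"hand":5,"travel":[0,0,2.5],"twist":[0,0,0]},
  {"hand":5,"travel":[0,0,2.1],"twist":[0,0,0]},
  {"hand":5,"travel":[0,0,0],"twist":[0,0,0]},
])

```text
time: 26.02
position: [0.5295, 0.0035, 0.1171]
tool_rot: [0.708, 0.707, -0.002, -0.003]
ft_force: [-0.4, 0.4, -0.5]
grip_width: 0.05
grip_force: 0.0
```

>>> move_arm([
  {"hand":5,"travel":[0,0,0],"twist":[0,0,0]},
  {"hand":0,"travel":[0,0,0],"twist":[0,0,0]},
  {"hand":0,"travel":[0,0,0],"twist":[0,0,0]},
  {"hand":0,"travel":[0,0,0],"twist":[0,0,0]},
  {"hand":0,"travel":[0,0,0],"twist":[0,0,0]},
])

```text
time: 26.43
position: [0.5325, 0.0038, 0.1216]
tool_rot: [0.707, 0.707, 0.001, 0.001]
ft_force: [0.0, 0.1, -0.7]
grip_width: 0.0307
grip_force: 0.0
```

>>> move_arm([
  {"hand":0,"travel":[0,0,0],"twist":[0,0,0]},
  {"hand":0,"travel":[0,0,0],"twist":[0,0,0]},
  {"hand":0,"travel":[0,0,0],"twist":[0,0,0]},
])

```text
time: 26.68
position: [0.5325, 0.0039, 0.1215]
tool_rot: [0.707, 0.707, 0.0, 0.001]
ft_force: [0.6, -0.3, 6.4]
grip_width: 0.0277
grip_force: 20.0
```

>>> move_arm([
  {"hand":0,"travel":[0,0,-1],"twist":[0,0,0]},
  {"hand":0,"travel":[0,0,-2],"twist":[0,0,0]},
  {"hand":0,"travel":[0,0,-2],"twist":[0,0,0]},
  {"hand":0,"travel":[0,0,-3],"twist":[0,0,0]},
  {"hand":0,"travel":[0,0,0],"twist":[0,0,0]},
])

```text
time: 27.1
position: [0.5347, 0.0037, 0.2055]
tool_rot: [0.707, 0.707, 0.003, 0.004]
ft_force: [1.1, 0.1, -0.5]
grip_width: 0.0274
grip_force: 20.0
```

>>> move_arm([
  {"hand":0,"travel":[2,0.1,0],"twist":[0,0,0]},
  {"hand":0,"travel":[2.9,0.1,0],"twist":[0,0,0]},
  {"hand":0,"travel":[2.9,0,0],"twist":[0,0,0]},
  {"hand":0,"travel":[2.9,0,0],"twist":[0,0,0]},
  {"hand":0,"travel":[2.9,0,0],"twist":[0,0,0]},
])

```text
time: 27.52
position: [0.5331, 0.1412, 0.2001]
tool_rot: [0.708, 0.707, -0.001, -0.001]
ft_force: [-0.2, -0.5, -1.2]
grip_width: 0.0271
grip_force: 20.0
```

>>> move_arm([
  {"hand":0,"travel":[2.9,0,0],"twist":[0,0,0]},
  {"hand":0,"travel":[2.9,0,0],"twist":[0,0,0]},
  {"hand":0,"travel":[2.9,0,0],"twist":[0,0,0]},
  {"hand":0,"travel":[2.9,0,0],"twist":[0,0,0]},
  {"hand":0,"travel":[2.9,0,0],"twist":[0,0,0]},
])

```text
time: 27.93
position: [0.533, 0.2863, 0.1999]
tool_rot: [0.707, 0.707, -0.001, -0.0]
ft_force: [0.2, -1.1, -0.8]
grip_width: 0.0271
grip_force: 20.0
```

>>> move_arm([
  {"hand":0,"travel":[2.9,0,0],"twist":[0,0,0]},
  {"hand":0,"travel":[2.4,0,0],"twist":[0,0,0]},
  {"hand":0,"travel":[0,0,0],"twist":[0,0,0]},
  {"hand":0,"travel":[0,0,2],"twist":[0,0,0]},
  {"hand":0,"travel":[0,0,2],"twist":[0,0,0]},
])

```text
time: 28.35
position: [0.5343, 0.3386, 0.1609]
tool_rot: [0.707, 0.707, 0.001, 0.001]
ft_force: [-0.8, -0.4, -2.1]
grip_width: 0.0272
grip_force: 20.0
```

>>> move_arm([
  {"hand":0,"travel":[0,0,2],"twist":[0,0,0]},
  {"hand":0,"travel":[0,0,1.2],"twist":[0,0,0]},
  {"hand":0,"travel":[0,0,0],"twist":[0,0,0]},
  {"hand":0,"travel":[0,0,0.2],"twist":[0,0,0]},
  {"hand":0,"travel":[0,0,0],"twist":[0,0,0]},
])

```text
time: 28.77
position: [0.5344, 0.3379, 0.1269]
tool_rot: [0.708, 0.707, 0.0, 0.0]
ft_force: [0.1, -1.0, -2.0]
grip_width: 0.0279
grip_force: 20.0
```

>>> move_arm([
  {"hand":0,"travel":[0,0,0.1],"twist":[0,0,0]},
  {"hand":0,"travel":[0,0,0],"twist":[0,0,0]},
  {"hand":0,"travel":[0,0,0],"twist":[0,0,0]},
])

```text
time: 29.02
position: [0.5344, 0.3381, 0.1263]
tool_rot: [0.707, 0.707, 0.001, 0.0]
ft_force: [0.2, 0.7, -1.4]
grip_width: 0.0277
grip_force: 20.0
```

>>> move_arm([
  {"hand":0,"travel":[0,0,0.1],"twist":[0,0,0]},
  {"hand":0,"travel":[0,0,0],"twist":[0,0,0]},
  {"hand":5,"travel":[0,0,0],"twist":[0,0,0]},
  {"hand":5,"travel":[0,0,0],"twist":[0,0,0]},
  {"hand":5,"travel":[0,0,0],"twist":[0,0,0]},
])

```text
time: 29.43
position: [0.5343, 0.3382, 0.1248]
tool_rot: [0.707, 0.707, 0.0, 0.0]
ft_force: [0.6, -0.5, 0.5]
grip_width: 0.0398
grip_force: 0.0
```

>>> move_arm([
  {"hand":5,"travel":[0,0,0],"twist":[0,0,0]},
  {"hand":5,"travel":[0,0,0],"twist":[0,0,0]},
  {"hand":5,"travel":[0,0,-1],"twist":[0,0,0]},
  {"hand":5,"travel":[0,0,-2],"twist":[0,0,0]},
  {"hand":5,"travel":[0,0,-3],"twist":[0,0,0]},
])

```text
time: 29.85
position: [0.5323, 0.3372, 0.1831]
tool_rot: [0.707, 0.707, -0.003, -0.001]
ft_force: [0.0, -0.0, 1.1]
grip_width: 0.0499
grip_force: 0.0
```

>>> move_arm([
  {"hand":7.5,"travel":[-3.4,-0.9,0],"twist":[0,0,0]},
  {"hand":7.5,"travel":[-3.4,-0.9,0],"twist":[0,0,0]},
  {"hand":7.5,"travel":[-3.4,-0.9,0],"twist":[0,0,0]},
  {"hand":7.5,"travel":[-3.4,-0.9,0],"twist":[0,0,0]},
  {"hand":7.5,"travel":[-3.4,-0.9,0],"twist":[0,0,0]},
])

```text
time: 30.27
position: [0.4886, 0.1669, 0.1855]
tool_rot: [0.707, 0.707, 0.001, 0.001]
ft_force: [1.3, -1.0, -0.1]
grip_width: 0.0721
grip_force: 0.0
```

>>> move_arm([
  {"hand":7.5,"travel":[-3.4,-0.9,0],"twist":[0,0,0]},
  {"hand":7.5,"travel":[-3.4,-0.9,0],"twist":[0,0,0]},
  {"hand":7.5,"travel":[-3.4,-0.9,0],"twist":[0,0,0]},
  {"hand":7.5,"travel":[-3.4,-0.9,0],"twist":[0,0,0]},
  {"hand":7.5,"travel":[-3.7,-1,0],"twist":[0,0,0]},
])

```text
time: 30.68
position: [0.4427, -0.0062, 0.1855]
tool_rot: [0.707, 0.707, 0.001, 0.001]
ft_force: [1.0, -0.3, 0.5]
grip_width: 0.0748
grip_force: 0.0
```

>>> move_arm([
  {"hand":7.5,"travel":[0,0,0],"twist":[0,0,0]},
  {"hand":7.5,"travel":[0,0,3],"twist":[0,0,0]},
  {"hand":7.5,"travel":[0,0,2],"twist":[0,0,0]},
  {"hand":7.5,"travel":[0,0,0],"twist":[0,0,0]},
  {"hand":7.5,"travel":[0,0,0],"twist":[0,0,0]},
])

```text
time: 31.1
position: [0.4425, -0.0045, 0.1345]
tool_rot: [0.707, 0.707, -0.0, -0.001]
ft_force: [0.3, 0.1, 0.6]
grip_width: 0.0752
grip_force: 0.0
```

Run:
```python
from h import *
S=cam("side");o=robot.get_obs();print(np.round(o["position"],4))
s=S["frame"][70:240,170:320];save("a8.png",cv2.resize(s,(530,600),interpolation=cv2.INTER_CUBIC))
```

```text
[ 0.4433 -0.0045  0.1352]
```

View pics/a8.png

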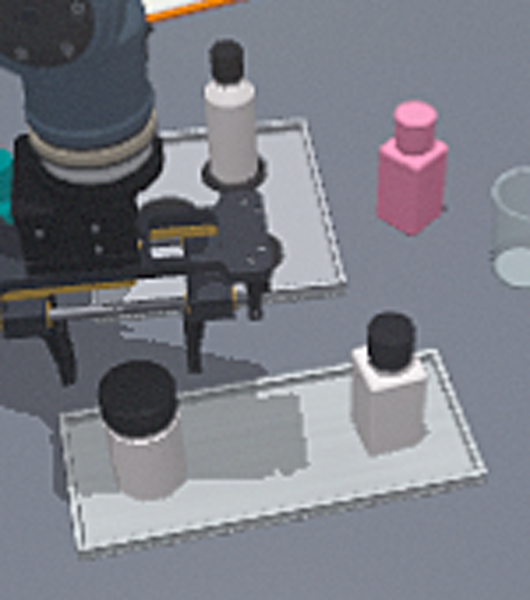

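The slim stands upright on its pad at (233,165), and the jaws are over the jar. I go down, grip, carry and lower.

>>> move_arm([
  {"hand":7.5,"travel":[0,0,2],"twist":[0,0,0]},
  {"hand":7.5,"travel":[0,0,2],"twist":[0,0,0]},
  {"hand":7.5,"travel":[0,0,0.9],"twist":[0,0,0]},
  {"hand":7.5,"travel":[0,0,0],"twist":[0,0,0]},
  {"hand":0,"travel":[0,0,0],"twist":[0,0,0]},
])

```text
time: 31.57
position: [0.4432, -0.0047, 0.0861]
tool_rot: [0.707, 0.707, 0.0, 0.0]
ft_force: [0.6, -0.8, -0.1]
grip_width: 0.0728
grip_force: 0.0
```

>>> move_arm([
  {"hand":0,"travel":[0,0,0],"twist":[0,0,0]},
  {"hand":0,"travel":[0,0,0],"twist":[0,0,0]},
  {"hand":0,"travel":[0,0,0],"twist":[0,0,0]},
  {"hand":0,"travel":[0,0,0],"twist":[0,0,0]},
  {"hand":0,"travel":[0,0,0],"twist":[0,0,0]},
])

```text
time: 31.98
position: [0.4432, -0.005, 0.0863]
tool_rot: [0.707, 0.707, 0.0, 0.001]
ft_force: [-0.4, 0.5, 6.9]
grip_width: 0.0538
grip_force: 20.2
```

>>> move_arm([
  {"hand":0,"travel":[0,0,0],"twist":[0,0,0]},
  {"hand":0,"travel":[0,0,-1],"twist":[0,0,0]},
  {"hand":0,"travel":[0,0,-2],"twist":[0,0,0]},
  {"hand":0,"travel":[0,0,-2],"twist":[0,0,0]},
  {"hand":0,"travel":[0,0,-2],"twist":[0,0,0]},
])

```text
time: 32.4
position: [0.442, -0.0047, 0.1559]
tool_rot: [0.707, 0.707, -0.001, -0.001]
ft_force: [0.2, -0.7, -3.1]
grip_width: 0.0534
grip_force: 20.1
```

>>> move_arm([
  {"hand":0,"travel":[2,0.4,0],"twist":[0,0,0]},
  {"hand":0,"travel":[2.9,0.4,0],"twist":[0,0,0]},
  {"hand":0,"travel":[2.9,0.4,0],"twist":[0,0,0]},
  {"hand":0,"travel":[2.9,0.4,0],"twist":[0,0,0]},
  {"hand":0,"travel":[2.9,0.4,0],"twist":[0,0,0]},
])

```text
time: 32.82
position: [0.4623, 0.1323, 0.1553]
tool_rot: [0.708, 0.707, -0.0, -0.0]
ft_force: [0.1, -0.3, -1.9]
grip_width: 0.0535
grip_force: 20.2
```

>>> move_arm([
  {"hand":0,"travel":[2.9,0.4,0],"twist":[0,0,0]},
  {"hand":0,"travel":[2.9,0.4,0],"twist":[0,0,0]},
  {"hand":0,"travel":[2.9,0,0],"twist":[0,0,0]},
  {"hand":0,"travel":[2.9,0,0],"twist":[0,0,0]},
  {"hand":0,"travel":[2.9,0,0],"twist":[0,0,0]},
])

```text
time: 33.23
position: [0.4701, 0.2773, 0.155]
tool_rot: [0.707, 0.707, -0.001, -0.0]
ft_force: [0.8, 0.2, -2.1]
grip_width: 0.0538
grip_force: 20.2
```

>>> move_arm([
  {"hand":0,"travel":[0.2,0,0],"twist":[0,0,0]},
  {"hand":0,"travel":[0,0,0],"twist":[0,0,0]},
  {"hand":0,"travel":[0,0,2],"twist":[0,0,0]},
  {"hand":0,"travel":[0,0,2],"twist":[0,0,0]},
  {"hand":0,"travel":[0,0,1.5],"twist":[0,0,0]},
])

```text
time: 33.65
position: [0.47, 0.2766, 0.0993]
tool_rot: [0.708, 0.707, -0.001, -0.0]
ft_force: [0.5, -0.0, -2.5]
grip_width: 0.0536
grip_force: 20.1
```

>>> move_arm([
  {"hand":0,"travel":[0,0,0.7],"twist":[0,0,0]},
  {"hand":0,"travel":[0,0,0.2],"twist":[0,0,0]},
  {"hand":0,"travel":[0,0,0],"twist":[0,0,0]},
  {"hand":0,"travel":[0,0,0],"twist":[0,0,0]},
])

```text
time: 33.98
position: [0.4718, 0.2777, 0.0921]
tool_rot: [0.708, 0.707, 0.001, 0.0]
ft_force: [0.2, 0.1, -2.2]
grip_width: 0.0537
grip_force: 20.1
```

>>> move_arm([
  {"hand":0,"travel":[0,0,0.1],"twist":[0,0,0]},
  {"hand":0,"travel":[0,0,0.1],"twist":[0,0,0]},
  {"hand":0,"travel":[0,0,0],"twist":[0,0,0]},
  {"hand":7.5,"travel":[0,0,0],"twist":[0,0,0]},
  {"hand":7.5,"travel":[0,0,0],"twist":[0,0,0]},
])

```text
time: 34.4
position: [0.4714, 0.2782, 0.09]
tool_rot: [0.707, 0.707, 0.0, 0.0]
ft_force: [-0.0, 0.6, 0.3]
grip_width: 0.0603
grip_force: 0.0
```

>>> move_arm([
  {"hand":7.5,"travel":[0,0,0],"twist":[0,0,0]},
  {"hand":7.5,"travel":[0,0,0],"twist":[0,0,0]},
  {"hand":7.5,"travel":[0,0,-2],"twist":[0,0,0]},
  {"hand":7.5,"travel":[0,0,-4],"twist":[0,0,0]},
  {"hand":7.5,"travel":[0,0,-4],"twist":[0,0,0]},
])

```text
time: 34.82
position: [0.4696, 0.2775, 0.1891]
tool_rot: [0.707, 0.707, -0.002, -0.001]
ft_force: [1.2, 1.4, 0.3]
grip_width: 0.0749
grip_force: 0.0
```

>>> move_arm([
  {"hand":5.5,"travel":[-3.3,1.9,0],"twist":[0,0,0]},
  {"hand":5.5,"travel":[-3.3,1.9,0],"twist":[0,0,0]},
  {"hand":5.5,"travel":[-3.3,1.9,0],"twist":[0,0,0]},
  {"hand":5.5,"travel":[-3.3,1.9,0],"twist":[0,0,0]},
  {"hand":5.5,"travel":[-3.3,1.9,0],"twist":[0,0,0]},
])

```text
time: 35.23
position: [0.5663, 0.1115, 0.1897]
tool_rot: [0.707, 0.707, 0.0, 0.0]
ft_force: [1.0, 1.8, 1.1]
grip_width: 0.0563
grip_force: 0.0
```

>>> move_arm([
  {"hand":5.5,"travel":[-3.3,1.9,0],"twist":[0,0,0]},
  {"hand":5.5,"travel":[-3.3,1.9,0],"twist":[0,0,0]},
  {"hand":5.5,"travel":[-3.4,1.8,0],"twist":[0,0,0]},
  {"hand":5.5,"travel":[0,0,0],"twist":[0,0,0]},
  {"hand":5.5,"travel":[0,0,0],"twist":[0,0,0]},
])

```text
time: 35.65
position: [0.6226, 0.0106, 0.1892]
tool_rot: [0.709, 0.705, 0.0, 0.0]
ft_force: [-0.7, 1.3, -0.2]
grip_width: 0.0547
grip_force: 0.0
```

>>> move_arm([
  {"hand":5.5,"travel":[0,0,3],"twist":[0,0,0]},
  {"hand":5.5,"travel":[0,0,3],"twist":[0,0,0]},
  {"hand":5.5,"travel":[0,0,2.7],"twist":[0,0,0]},
  {"hand":5.5,"travel":[0,0,0],"twist":[0,0,0]},
  {"hand":0,"travel":[0,0,0],"twist":[0,0,0]},
])

```text
time: 36.07
position: [0.6201, 0.0144, 0.1015]
tool_rot: [0.707, 0.707, -0.001, -0.002]
ft_force: [0.6, -0.2, 0.2]
grip_width: 0.053
grip_force: 0.0
```

>>> move_arm([
  {"hand":0,"travel":[0,0,0],"twist":[0,0,0]},
  {"hand":0,"travel":[0,0,0],"twist":[0,0,0]},
  {"hand":0,"travel":[0,0,0],"twist":[0,0,0]},
  {"hand":0,"travel":[0,0,0],"twist":[0,0,0]},
  {"hand":0,"travel":[0,0,0],"twist":[0,0,0]},
])

```text
time: 36.48
position: [0.6226, 0.0131, 0.1043]
tool_rot: [0.707, 0.707, 0.001, 0.001]
ft_force: [-2.0, 0.7, 6.1]
grip_width: 0.0336
grip_force: 20.0
```

>>> move_arm([
  {"hand":0,"travel":[0,0,-1],"twist":[0,0,0]},
  {"hand":0,"travel":[0,0,-2],"twist":[0,0,0]},
  {"hand":0,"travel":[0,0,-2],"twist":[0,0,0]},
  {"hand":0,"travel":[0,0,-2],"twist":[0,0,0]},
  {"hand":0,"travel":[0,0,0],"twist":[0,0,0]},
])

```text
time: 36.9
position: [0.6245, 0.0126, 0.177]
tool_rot: [0.707, 0.707, 0.002, 0.003]
ft_force: [1.6, -0.2, -1.1]
grip_width: 0.0333
grip_force: 20.0
```

>>> move_arm([
  {"hand":0,"travel":[1.2,-0.5,0],"twist":[0,0,0]},
  {"hand":0,"travel":[2.5,-1,0],"twist":[0,0,0]},
  {"hand":0,"travel":[2.5,-1,0],"twist":[0,0,0]},
  {"hand":0,"travel":[2.5,-1,0],"twist":[0,0,0]},
  {"hand":0,"travel":[2.5,-1,0],"twist":[0,0,0]},
])

```text
time: 37.32
position: [0.5742, 0.1266, 0.1706]
tool_rot: [0.708, 0.707, -0.002, -0.002]
ft_force: [1.0, 0.3, -0.7]
grip_width: 0.0334
grip_force: 20.0
```

>>> move_arm([
  {"hand":0,"travel":[2.5,-1,0],"twist":[0,0,0]},
  {"hand":0,"travel":[2.5,-1,0],"twist":[0,0,0]},
  {"hand":0,"travel":[2.5,-1,0],"twist":[0,0,0]},
  {"hand":0,"travel":[2.5,-0.9,0],"twist":[0,0,0]},
  {"hand":0,"travel":[0,0,0],"twist":[0,0,0]},
])

```text
time: 37.73
position: [0.5332, 0.2295, 0.1706]
tool_rot: [0.706, 0.708, -0.002, -0.003]
ft_force: [0.3, -0.1, -2.6]
grip_width: 0.0334
grip_force: 20.0
```

>>> move_arm([
  {"hand":0,"travel":[0,0,2],"twist":[0,0,0]},
  {"hand":0,"travel":[0,0,2],"twist":[0,0,0]},
  {"hand":0,"travel":[0,0,1.6],"twist":[0,0,0]},
  {"hand":0,"travel":[0,0,0.6],"twist":[0,0,0]},
  {"hand":0,"travel":[0,0,0.2],"twist":[0,0,0]},
])

```text
time: 38.15
position: [0.5345, 0.2248, 0.1078]
tool_rot: [0.707, 0.707, -0.003, -0.003]
ft_force: [-7.2, -0.2, 18.2]
grip_width: 0.0331
grip_force: 20.0
```

>>> move_arm([
  {"hand":0,"travel":[0,0,0],"twist":[0,0,0]},
  {"hand":0,"travel":[0,0,0.1],"twist":[0,0,0]},
  {"hand":0,"travel":[0,0,0],"twist":[0,0,0]},
  {"hand":0,"travel":[0,0,0],"twist":[0,0,0]},
])

```text
time: 38.48
position: [0.5367, 0.225, 0.1077]
tool_rot: [0.707, 0.707, -0.001, -0.001]
ft_force: [-2.6, -0.2, 5.3]
grip_width: 0.0339
grip_force: 20.0
```

Contact at z about .108, as expected. I release, go up and move clear.

>>> move_arm([
  {"hand":5.5,"travel":[0,0,0],"twist":[0,0,0]},
  {"hand":5.5,"travel":[0,0,0],"twist":[0,0,0]},
  {"hand":5.5,"travel":[0,0,0],"twist":[0,0,0]},
  {"hand":5.5,"travel":[0,0,0],"twist":[0,0,0]},
  {"hand":5.5,"travel":[0,0,0],"twist":[0,0,0]},
])

```text
time: 38.9
position: [0.5383, 0.225, 0.1074]
tool_rot: [0.707, 0.707, 0.0, 0.0]
ft_force: [-0.0, -0.4, -0.6]
grip_width: 0.0533
grip_force: 0.0
```

>>> move_arm([
  {"hand":5.5,"travel":[0,0,-2],"twist":[0,0,0]},
  {"hand":5.5,"travel":[0,0,-4],"twist":[0,0,0]},
  {"hand":5.5,"travel":[0,0,-4],"twist":[0,0,0]},
  {"hand":5.5,"travel":[0,0,-2],"twist":[0,0,0]},
  {"hand":5.5,"travel":[0,0,0],"twist":[0,0,0]},
])

```text
time: 39.32
position: [0.5416, 0.2259, 0.2332]
tool_rot: [0.707, 0.707, 0.005, 0.003]
ft_force: [0.5, 0.6, 0.2]
grip_width: 0.0552
grip_force: 0.0
```

>>> move_arm([
  {"hand":5.5,"travel":[-4,0,0],"twist":[0,0,0]},
  {"hand":5.5,"travel":[-4,0,0],"twist":[0,0,0]},
  {"hand":5.5,"travel":[-4,0,0],"twist":[0,0,0]},
  {"hand":5.5,"travel":[-4,0,0],"twist":[0,0,0]},
  {"hand":5.5,"travel":[-4,0,0],"twist":[0,0,0]},
])

```text
time: 39.73
position: [0.5369, 0.0235, 0.2265]
tool_rot: [0.707, 0.707, -0.0, -0.001]
ft_force: [0.3, 0.4, -0.1]
grip_width: 0.0547
grip_force: 0.0
```

>>> move_arm([
  {"hand":5.5,"travel":[-3,0,0],"twist":[0,0,0]},
  {"hand":5.5,"travel":[0,0,0],"twist":[0,0,0]},
  {"hand":5.5,"travel":[0,0,0],"twist":[0,0,0]},
  {"hand":5.5,"travel":[0,0,0],"twist":[0,0,0]},
])

```text
time: 40.07
position: [0.5372, -0.0046, 0.2267]
tool_rot: [0.708, 0.707, -0.0, -0.001]
ft_force: [-0.4, 0.0, 0.0]
grip_width: 0.0547
grip_force: 0.0
```

Run:
```python
from h import *
import pickle
cs=pickle.load(open("start.pkl","rb"))
S=cam("side");T=cam("top");o=robot.get_obs();print(np.round(o["position"],4))
def bl(c,box,th,am):
    a,b,x0,x1=box; N,L,St,C=cv2.connectedComponentsWithStats((c["frame"][a:b,x0:x1].max(2)<th).astype(np.uint8))
    return [(int(St[i,4]),(C[i]+[x0,a]).round(1).tolist()) for i in range(1,N) if St[i,4]>am]
for c0,c1,bx,th,am in((cs["top"],T,(185,265,65,165),30,100),(cs["side"],S,(75,150,195,270),75,40)):
    print(bl(c0,bx,th,am),"\n",bl(c1,bx,th,am))
save("a9.png",np.hstack([cv2.resize(x,(400,300),interpolation=cv2.INTER_AREA) for x in(S["frame"],T["frame"])]))
```

```text
[ 0.5374 -0.0037  0.2271]
[(183, [134.7, 208.8]), (156, [80.1, 209.4]), (466, [111.2, 239.8])] 
 [(145, [80.1, 209.3]), (164, [134.9, 209.5]), (443, [110.9, 239.6])]
[(98, [233.9, 87.4]), (242, [215.0, 109.7]), (138, [238.5, 115.0]), (52, [238.0, 145.1])] 
 [(2286, [235.3, 99.4]), (49, [238.3, 115.5]), (262, [228.1, 130.5])]
```

View pics/a9.png

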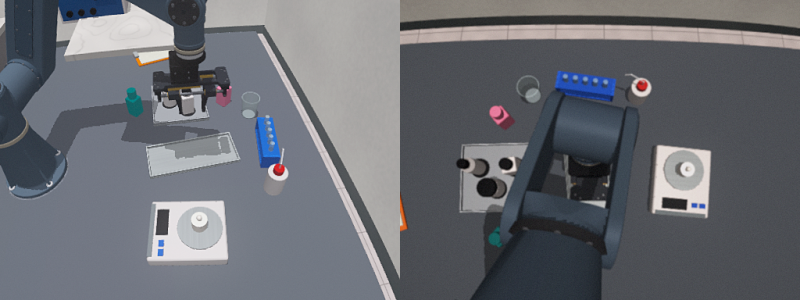

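All three caps are back within 1 px of where they started, and the pot stands on the pan at (200,220) in the side view. The bystanders are untouched and the gripper is clear, so I hand in.

```bash
python3 -c "
from rig import robot
print(robot.hand_in())"
```

```text
the job is handed in; nothing more can be done
None
```

The job is handed in (no verdict was returned): the pot stands upright near the pan's centre, and in the top view all three bottle caps sit within 1 px of where they started.

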